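# Index the topping stand to its next slot

## Task

Bring the next topping tub round: pull up the T-knob of the stand's sprung index pin and give it a quarter turn counter-clockwise so it stays parked up, swing the turntable counter-clockwise (seen from above) off its slot, turn the T-knob back so the pin presses on the ring again, and turn the table on until the pin snaps fully down into the very next slot. Leave the turntable locked there, let go, and leave the other things on the table where they are.

Things in the scene. Friction and masses are not known exactly. Their poses are not given: they have to be found in the camera images.
- stand: fixed steel stand of the topping turntable. Origin on the table top, on the turntable's vertical axis. The plate (radius 157 mm) has its top 40 mm up; a raised index ring lies on it, 26 mm wide, mean radius 135 mm, top 50 mm up. Three tubs, radius 42 mm, centres 67 mm from the axis, reach 76 mm up. The index pin stands at (0, -135 mm) in the stand's frame
- pin_axis (a point): point on the index pin's vertical axis, level with the ring's top. The ring has two slots, 10 mm long, 9.5 mm deep, for the 8 mm pin. The pin starts in the first; the next is on an adjustable ring segment and comes under the pin after a counter-clockwise turn of 1.01 to 1.37 rad, different each time: feel for it. Between them the ring is unbroken. When the pin drops in, the table stops dead
- bracket_top (a point): centre of the top of the slotted steel collar, 28 x 27 mm, under the T-knob, 98.5 mm above the table top. The collar sits on a fixed bracket arm 34 mm wide, top 85 mm up, that comes in from a post 57 mm farther out from the turntable's axis
- turntable (a joint): angle of the turntable in rad, 0 at the start (pin in first slot), growing counter-clockwise seen from above; stops at -0.3 and 1.65. It stays where it is left. Pushed gently (40 mm/s at the handle) it takes 2 to 7 N; a lasting 12 N or more means that it is blocked by the pin or a stop
- handle_grip (a point): centre of the gripping part of the turntable's upright black round handle, 22 mm diameter, 95 mm from the axis, 112 mm above the table top, 20 mm below the handle's top. The handle is round from 56 mm up to its top and does not spin on its own
- tee_grip (a point): centre of the black bar of the T-knob on the index pin: 46 mm long (its own x axis), 13 mm wide (y, close the fingers along this), 20 mm tall; 120 mm above the table top when the pin is fully down. The bar's underside is then 11 mm above the collar. A 10 mm stem joins it to the pin
- plunger (a joint): height of the index pin in m: 0 fully down in a slot, about 0.009 riding on the ring, 0.0125 parked on the collar, 0.018 pulled fully up. A spring pulls it down with 5 N at 0 and 9.5 N at the top
- tee (a joint): turn of the T-knob in rad, counter-clockwise from above: 0 bar along the stand's x axis (pin can go down), 1.57 quarter turn (rests parked on the collar). Stops at -0.02 and 1.62. It can be turned only with the pin higher than 0.0125, so pull it up about 15 mm first; from parked it can be turned back as it is, and when let go at 0 it springs down
- squeeze: bystander, loose: squeeze bottle, white, 52 mm across, 160 mm tall; origin at its underside; leave alone
- jar: bystander, loose: glass jar with steel lid, 52 mm across, 65 mm tall; origin at its underside; leave alone
- cup: bystander, loose: small steel portion cup, 66 mm across, 45 mm tall; origin at its underside; leave alone
- can: bystander, loose: large food can, 100 mm across, 115 mm tall; origin at its underside; leave alone
- bowl: bystander, loose: steel mixing bowl, 170 mm across, 60 mm tall; origin at its underside; leave alone
- spatula: bystander, loose: spatula lying flat; origin at its underside; leave alone
- pin: bystander, loose: wooden rolling pin, 48 mm thick, 260 mm long, lying; origin at its underside; leave alone

How it is judged:
On the way, in this order (a step that is already met when the one before it is completed fails the run):
1. the pin is parked up by a quarter turn, the table still in its first slot (value of joint plunger above 0.011 m and value of joint tee above 1.2 rad and value of joint turntable below 0.1 rad), for 0.1 s.
2. the table is swung off its first slot (value of joint turntable above 0.2 rad), for 0.1 s.
At the end, for the whole second after the job is handed in: the index pin is down in the next slot to within 2 mm, the T-knob is turned back (within 0.2 rad), and the turntable rests at 0.93 to 1.45 rad counter-clockwise of its start (value of joint plunger below 0.002 m and value of joint tee below 0.2 rad and value of joint turntable between 0.93 and 1.45 rad and velocity of joint turntable between -0.05 and 0.05 rad/s); the robot touches nothing.
It fails at once if a bystander is pushed more than 40 mm (distance of any of squeeze, jar, cup, can, bowl, spatula, pin from where it was at the start of the episode above 0.04 m).
It fails at once if a standing bystander is knocked over (angle between any of squeeze, jar, cup, can, bowl's own z axis and vertical above 0.5 rad).
It also fails if it takes over 72 s, if anything falls off the work surface, if the arm or the gripper's body presses on something with over 40 N, if the wrist force passes 120 N, or if a joint passes its speed limit or range.

## Robot

A 6-joint arm with a two-finger parallel gripper is mounted at the origin on the work surface. World frame = base frame: x ahead of the robot, y to its left, z up, the work surface at z = 0. Lengths are in m, angles in rad, forces in N, time in s.
With the tool pointing down it reaches from about 0.25 to 0.775 m from the base axis. Payload 8.9 kg.
Tool frame: the origin (TCP) lies midway between the tips of the shut fingers; the grasp point (between the pads) lies 19 mm behind it; z points along the fingers, y is the direction in which the jaws open and shut (so a half turn about z gives the same grasp; the last joint's range is limited). The gripper opens to 85 mm and grips with 20 to 120 N. Pads are 22 mm wide; open, the fingers measure 114 mm over their backs; the gripper's body (76 mm by 85 mm) begins 54 mm behind the grasp point. The pads swing forward as they close: fully open they stand 13 mm farther back than shut.
Start: joints at [-1.338, 0.291, -0.153, 1.127, 0, 1.431], TCP at [0.191, -0.489, 0.192] pointing down, gripper open.
Joint ranges: [-2.52, 2.52], [-0.91, 1.74], [-1.3, 1.37], [-1.96, 2.02], [-1.52, 1.47], [-3.14, 3.14]. Speed limits (rad/s): [2.22, 2.22, 2.79, 3.14, 3.14, 3.14].

## Interface

Orientations are given as a rotation vector (axis times angle).
In Python, from station import robot gives the robot as it stands.
- The arm moves only by the shell command python3 -m jog 'ROWS' [OPENING] [FORCE]. ROWS is JSON, a list of rows, each an object of numbers: "dx", "dy", "dz": the shift along the tool's x, y, z in mm; "ax", "ay", "az": the turn, a rotation vector about the tool's x, y, z in degrees. In form: [{"dx": .., "dy": .., "dz": .., "ax": .., "ay": .., "az": ..}, ...]. A call has 1 to 8 rows; each row shifts and turns the commanded pose from where the row before left it, along the tool's axes as they then stand; what a row does not reach is not made up. A row lasts 1/12 s, in which the tool goes at most 41.7 mm and 7.16 degrees, less where a joint would pass 70% of its speed; a pose out of reach is approached as far as the arm can. A call is refused whole if a number of a shift passes 41.7 or a number of a turn 7.16, either way. A call with a gripper value outside its range is refused whole. OPENING is the opening in per cent of the stroke, from 0 (shut) to 100 (fully open), set as the call begins (- or left out, the last holds). The fingers move at their own pace and stop on an object; FORCE is the grip in N (left out, the last holds). Time passes only in rows, so rows that do not move let the fingers close. It gives the time, the measured TCP pose, the force and the opening at its end, in the units of the state.
- robot.read_state(): the state, without advancing time (a new reading comes with each control period).
- robot.snapshot(name): name is "side" or "top"; returns the picture (480x640x3 uint8, red, green, blue); there is no depth.
- robot.camera_info(name): a dict with "fx", "fy", "cx", "cy" (pixels), "k1" (the pictures are not rectified: a ray, as slopes to the right and down, at radius r is drawn at 1 + k1 r^2 times it, then the intrinsics apply), "position" and "orientation" of the camera in the world. Camera axes: x right, y up, looking along -z (the intrinsics and any distortion apply to the point x, -y, -z); pixel columns grow to the right and rows downward; lengths in m; the calibration is good to about 2 mm. A picture is of the moment at which its call begins. camera_info takes no time and is no camera call.
- robot.sign_off(): hands the job in, once; it reports no verdict.
The state is a dict: "clock": time; "joint_positions": joint angles; "dq": joint speeds; "tau": joint torques, N m; "tcp_pos": TCP position; "eef_rot": TCP orientation; "wrist_force": force on the tool from outside, world axes, zero at the start; "wrist_torque": the same for the moment, N m; "grip_width": finger opening in m.
Only numpy, scipy, OpenCV 4.12 (cv2) and the standard library are available. Lean on these libraries where they do the work, as an engineer would, in place of code of your own. Each camera call takes 0.05 s, during which the arm holds its last target.

## Working session

There is one attempt and no reset: what is moved stays moved. The work goes in short steps, Python scripts to look and compute and a shell command to move; the robot and the scene stay as the last step left them, time stands still between calls to the robot, and variables do not carry over. Pictures are saved under pics/ and viewed, and the job is handed in when it is done.

```bash
mkdir -p pics; ls; python3 - <<'E'
from station import robot
import cv2
print(robot.read_state())
for n in("side","top"):
    print(robot.camera_info(n)); cv2.imwrite(f"pics/{n}0.png",robot.snapshot(n)[:,:,::-1])
E
```

```text
pics
{'clock': 0.0, 'joint_positions': array([-1.33829996e+00,  2.91250939e-01, -1.54116914e-01,  1.12670742e+00,
        2.99721008e-05,  1.43145952e+00]), 'dq': array([ 1.39918491e-03,  9.38674437e-04, -1.61717072e-03, -9.15225076e-04,
       -3.40156791e-06,  8.39995697e-04]), 'tau': array([-3.38588768e-03, -5.37145615e+01,  3.31372118e+01,  1.62078365e-02,
       -2.99323137e-04, -1.08407551e-05]), 'tcp_pos': array([ 0.19062837, -0.48864948,  0.1913511 ]), 'eef_rot': array([-3.08619742e+00, -5.80478814e-01,  4.64950118e-05]), 'wrist_force': array([-0.47647846, -0.18844018,  0.44478463]), 'wrist_torque': array([-0.01146366, -0.01690924,  0.03857804]), 'grip_width': 0.08532603272443154}
{'fx': 471.10181208214345, 'fy': 471.10181208214345, 'cx': 320.65351452524936, 'cy': 246.48915303635383, 'k1': -0.09828399362573753, 'position': array([0.24217148, 0.7434518 , 0.88558446]), 'orientation': array([ 0.19603095, -1.05929565, -2.55254736])}
{'fx': 543.6797193664985, 'fy': 543.6797193664985, 'cx': 323.5089698841836, 'cy': 248.4287925813175, 'k1': 0.05247101469382124, 'position': array([ 0.41673201, -0.01189838,  1.61876359]), 'orientation': array([ 0.07413359, -0.07031621, -1.57476001])}
```

View pics/top0.png

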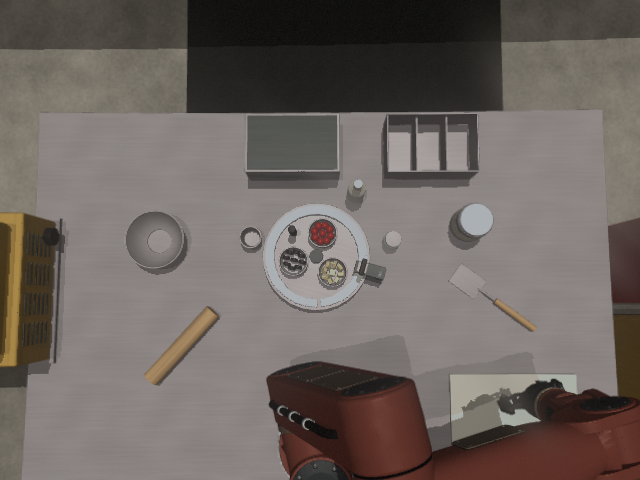

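View pics/side0.png

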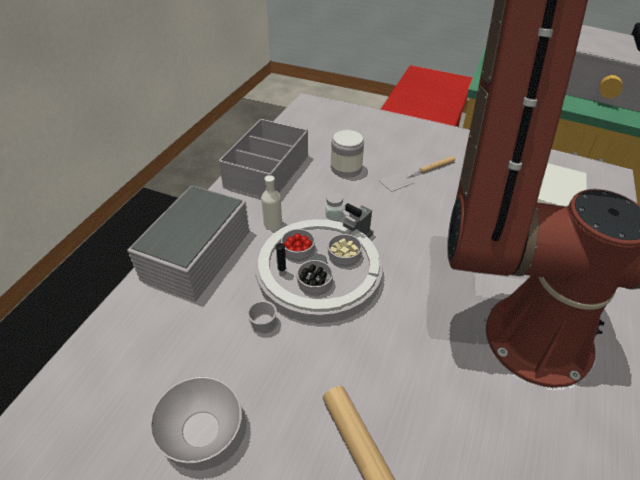

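```bash
cat > h.py <<'E'
import numpy as np, cv2
from scipy.spatial.transform import Rotation as R
from station import robot
def setup(n):
    i=robot.camera_info(n); return i,R.from_rotvec(i['orientation']).as_matrix(),np.array(i['position'])
def proj(n,P):
    i,M,t=setup(n); c=(np.atleast_2d(P)-t)@M
    x=c[:,0]/-c[:,2]; y=-c[:,1]/-c[:,2]; f=1+i['k1']*(x*x+y*y)
    return np.c_[i['fx']*x*f+i['cx'],i['fy']*y*f+i['cy']]
def ray(n,u,v):
    i,M,t=setup(n); d=np.array([(u-i['cx'])/i['fx'],(v-i['cy'])/i['fy']]); s=d.copy()
    for _ in range(20): s=d/(1+i['k1']*(s@s))
    return t,M@np.array([s[0],-s[1],-1])
def atz(n,u,v,z):
    t,d=ray(n,u,v); return t+d*(z-t[2])/d[2]
def crop(src,out,x,y,w,h,k):
    im=cv2.imread(src)[y:y+h,x:x+w]; cv2.imwrite(out,cv2.resize(im,None,fx=k,fy=k,interpolation=cv2.INTER_CUBIC))
E
python3 -c "
from h import *
crop('pics/top0.png','pics/topc.png',240,175,180,140,4.4)
crop('pics/side0.png','pics/sidec.png',240,170,150,150,4)
"
```

```text
(no output)
```

View pics/topc.png

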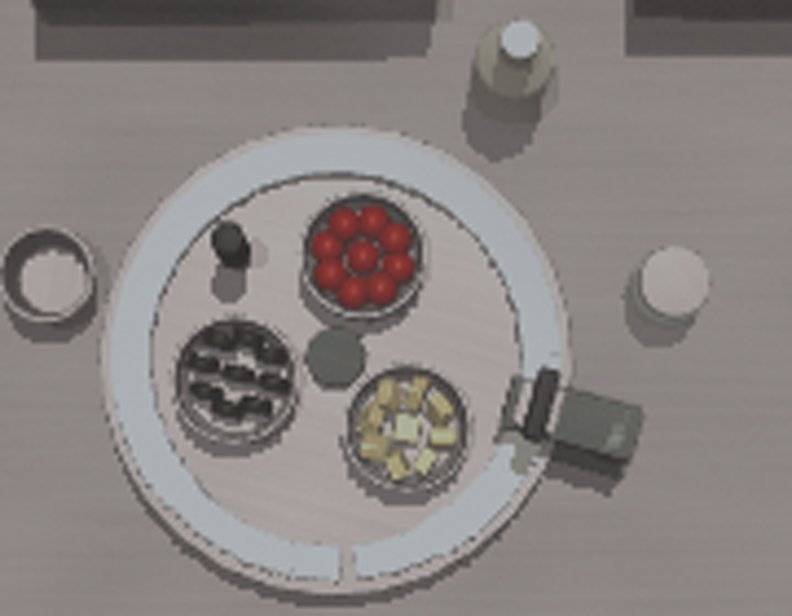

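View pics/sidec.png

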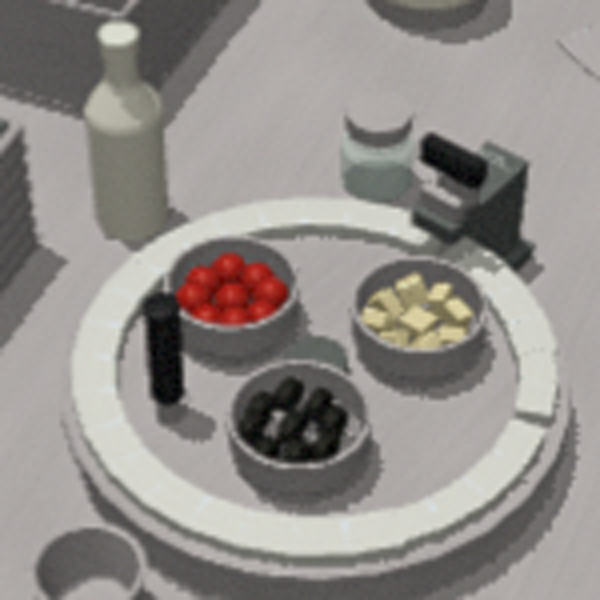

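```bash
python3 - <<'E'
from h import *
T=lambda x,y:(240+x/4.4,175+y/4.4)
S=lambda x,y:(240+x/4,170+y/4)
p=lambda s,v:print(s,np.round(v,4))
ax=atz('top',*T(336,354),.076); p('axis',ax)
tee=atz('top',*T(541,405),.130);p('tee',tee)
for e in((546,372),(535,438)):p('teeend',atz('top',*T(*e),.130))
p('teeside',atz('side',*S(455,158),.126))
p('handle',atz('top',*T(229,238),.132)); p('handle side',atz('side',*S(161,302),.132))
d=tee-ax; p('r',[np.hypot(*d[:2]),np.degrees(np.arctan2(d[1],d[0]))])
h=atz('top',*T(229,238),.132)-ax; p('rh',[np.hypot(*h[:2]),np.degrees(np.arctan2(h[1],h[0]))])
# ring edges fit
im=cv2.imread('pics/top0.png')
for nm,pt in dict(sq=(515,40),jar=(675,282),cup=(50,275)).items():
    p(nm,atz('top',*T(*pt),{'sq':.16,'jar':.065,'cup':.045}[nm]))
E
```

```text
axis [0.5389 0.0119 0.076 ]
tee [ 0.5022 -0.1164  0.13  ]
teeend [ 0.5227 -0.1198  0.13  ]
teeend [ 0.4816 -0.1125  0.13  ]
teeside [ 0.5008 -0.1113  0.126 ]
handle [0.6077 0.0778 0.132 ]
handle side [0.6089 0.0798 0.132 ]
r [   0.1335 -105.9946]
rh [ 0.0952 43.7556]
sq [ 0.7265 -0.1008  0.16  ]
jar [ 0.5858 -0.2093  0.065 ]
cup [0.5948 0.2014 0.045 ]
```

```bash
python3 - <<'E'
from h import *
def stand(ax,yaw):
    M=R.from_euler('z',yaw,degrees=True).as_matrix()
    f=lambda P:np.atleast_2d(P)@M.T+np.r_[ax,0]
    a=np.linspace(0,2*np.pi,120)
    c=lambda r,z,x=0,y=0:f(np.c_[x+r*np.cos(a),y+r*np.sin(a),0*a+z])
    L=[c(.148,.05),c(.122,.05),c(.157,.04)]
    b=lambda sx,sy,z,cx=0,cy=-.135:f([[cx+i*sx/2,cy+j*sy/2,z] for i,j in((1,1),(1,-1),(-1,-1),(-1,1),(1,1))])
    L+=[b(.046,.013,.130),b(.046,.013,.110),b(.028,.027,.0985),b(.034,.0,.085,0,-.192)]
    return L
def hand(ax,ang):
    t=np.radians(ang);a=np.linspace(0,2*np.pi,40)
    return [np.c_[ax[0]+.095*np.cos(t)+.011*np.cos(a),ax[1]+.095*np.sin(t)+.011*np.sin(a),0*a+z] for z in(.056,.132)]
for tag,ax,yaw in(('a',(.539,.013),-16),('b',(.539,.013),-13)):
  out=[]
  for n,(x,y,w,h) in dict(top=(320,225,75,75),side=(300,180,90,90)).items():
    k=6
    im=cv2.resize(cv2.imread(f'pics/{n}0.png'),None,fx=k,fy=k,interpolation=cv2.INTER_CUBIC)
    for l in stand(ax,yaw): cv2.polylines(im,[np.int32(((proj(n,l)+.5)*k-.5)*8)],False,(0,255,0) ,1,cv2.LINE_AA,3)
    for l in hand(ax,43.8): cv2.polylines(im,[np.int32(((proj(n,l)+.5)*k-.5)*8)],False,(0,0,255) ,1,cv2.LINE_AA,3)
    out.append(cv2.resize(im[y*k:(y+h)*k,x*k:(x+w)*k],(400,400)))
    if tag=='a':
        x,y,w,h=(255,195,150,125) if n=='top' else (245,205,150,125)
        cv2.imwrite(f'pics/ov_{n}.png',cv2.resize(im[y*k:(y+h)*k,x*k:(x+w)*k],(720,600)))
  cv2.imwrite(f'pics/ov_{tag}.png',np.hstack(out))
E
```

```text
(no output)
```

View pics/ov_a.png

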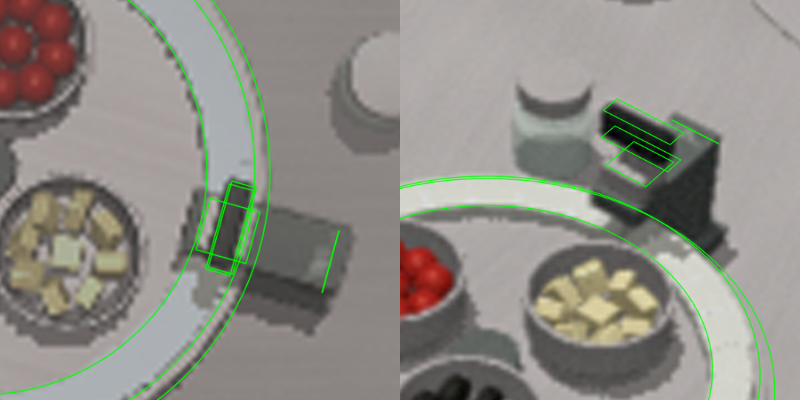

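View pics/ov_b.png

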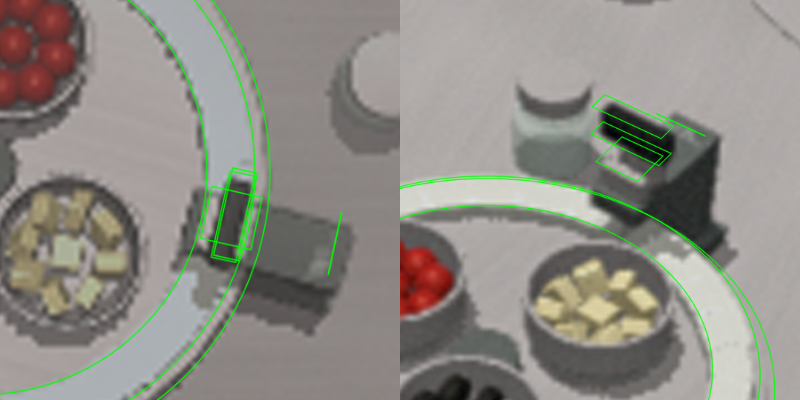

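View pics/ov_top.png

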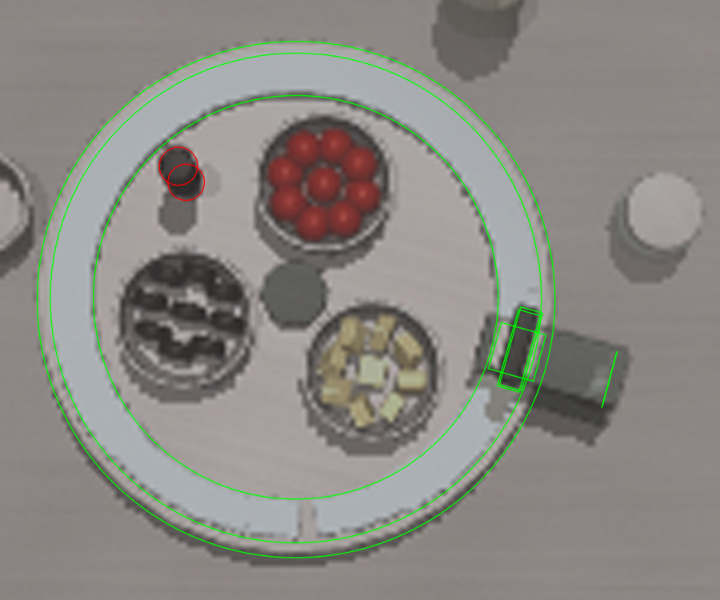

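View pics/ov_side.png

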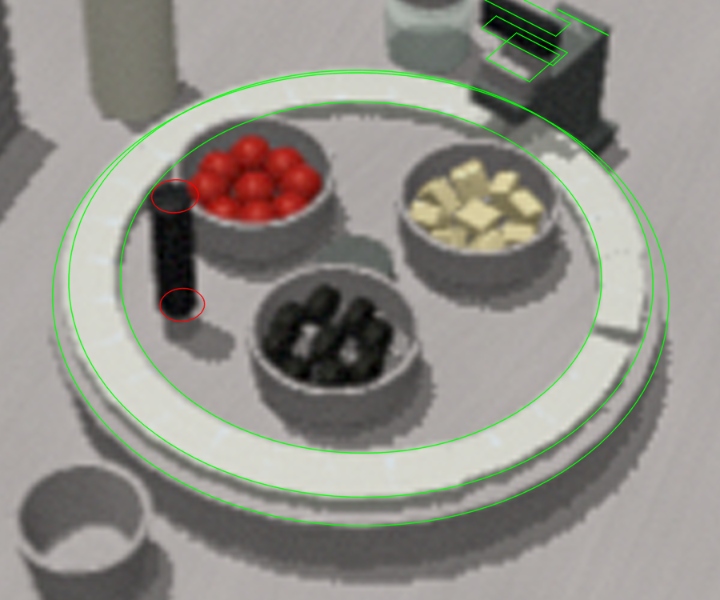

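```bash
cat > d.py <<'E'
import sys
from h import *
# usage: d.py x y z [jaw x-angle deg]
s=robot.read_state(); M=R.from_rotvec(s['eef_rot']).as_matrix()
a=[float(v) for v in sys.argv[1:]]
d=(np.array(a[:3])-s['tcp_pos'])*1000
xa=np.degrees(np.arctan2(M[1,0],M[0,0]))
print('clk',s['clock'].round(2) if hasattr(s['clock'],'round') else s['clock'],'pos',s['tcp_pos'].round(4),'xang',xa.round(1),'j',s['joint_positions'].round(2),'F',s['wrist_force'].round(1),'w',round(s['grip_width'],4))
print('tool d',(M.T@d).round(1),'zaxis',M[:,2].round(4))
if len(a)>3: print('az',round(((xa-a[3]+180)%360)-180,1))
E
python3 -m jog '[{"dx":35.5,"dy":-19.4},{"dx":35.5,"dy":-19.4},{"dx":35.5,"dy":-19.4},{"dx":35.5,"dy":-19.4},{"dx":35.5,"dy":-19.4},{"dx":35.5,"dy":-19.4},{"dx":35.5,"dy":-19.4},{"dx":35.5,"dy":-19.4}]' 80
python3 -m jog '[{"dx":35.5,"dy":-19.4,"az":-7},{"az":-7},{"az":-7},{"az":-7},{"az":-7},{"az":-7},{"az":-7},{"az":-7}]'
python3 d.py .5035 -.117 .170 165
```

```text
clk 0.1 pos [ 0.1907 -0.4887  0.1914] xang 21.3 j [-1.34  0.29 -0.15  1.13 -0.    1.43] F [-0.2 -0.4 -0.3] w 0.0852
tool d [ 426.5 -232.6   21.7] zaxis [-3.0e-04  1.1e-03 -1.0e+00]
az -143.7validation failed for argument at $[0]...
validation failed for argument at $[0]...
```

```bash
python3 -m jog '[{"dx":35.5,"dy":-19.4,"dz":0,"ax":0,"ay":0,"az":0}]' 80 ; python3 -m jog '[{"dx":35.5,"dy":-19.4,"dz":0,"ax":0,"ay":0,"az":0}]' 80 40;  python3 d.py .5035 -.117 .170 165
```

```text
clock: 0.18
tcp_pos: [0.2144, -0.4618, 0.1913]
eef_rot: [3.087, 0.573, -0.002]
wrist_force: [0.4, 0.1, -0.2]
grip_width: 0.0752
clock: 0.27
tcp_pos: [0.2424, -0.4272, 0.1912]
eef_rot: [-3.088, -0.575, 0.0]
wrist_force: [1.1, 0.2, 0.2]
grip_width: 0.0685
clk 0.2667 pos [ 0.2424 -0.4272  0.1912] xang 21.1 j [-1.2   0.23 -0.24  1.1  -0.    1.57] F [1.1 0.2 0.2] w 0.0685
tool d [ 355.3 -195.4   21.4] zaxis [-3.e-04  6.e-04 -1.e+00]
az -143.9
```

```bash
python3 -m jog '[{"dx":35.5,"dy":-19.4,"dz":0,"ax":0,"ay":0,"az":0},{"dx":35.5,"dy":-19.4,"dz":0,"ax":0,"ay":0,"az":0},{"dx":35.5,"dy":-19.4,"dz":0,"ax":0,"ay":0,"az":0},{"dx":35.5,"dy":-19.4,"dz":0,"ax":0,"ay":0,"az":0},{"dx":35.5,"dy":-19.4,"dz":0,"ax":0,"ay":0,"az":0},{"dx":35.5,"dy":-19.4,"dz":0,"ax":0,"ay":0,"az":0},{"dx":35.5,"dy":-19.4,"dz":0,"ax":0,"ay":0,"az":0},{"dx":35.5,"dy":-19.4,"dz":0,"ax":0,"ay":0,"az":0}]'
python3 -m jog '[{"dx":35.5,"dy":-19.4,"dz":0,"ax":0,"ay":0,"az":-7},{"dx":0,"dy":0,"dz":0,"ax":0,"ay":0,"az":-7},{"dx":0,"dy":0,"dz":0,"ax":0,"ay":0,"az":-7},{"dx":0,"dy":0,"dz":0,"ax":0,"ay":0,"az":-7},{"dx":0,"dy":0,"dz":0,"ax":0,"ay":0,"az":-7},{"dx":0,"dy":0,"dz":0,"ax":0,"ay":0,"az":-7},{"dx":0,"dy":0,"dz":0,"ax":0,"ay":0,"az":-7},{"dx":0,"dy":0,"dz":0,"ax":0,"ay":0,"az":-7}]'
python3 d.py .5035 -.117 .170 165
```

```text
clock: 0.93
tcp_pos: [0.4518, -0.1775, 0.1918]
eef_rot: [-3.087, -0.581, 0.0]
wrist_force: [-0.1, -0.3, -0.3]
grip_width: 0.0682
clock: 1.6
tcp_pos: [0.4768, -0.1482, 0.1916]
eef_rot: [-2.447, -1.969, 0.001]
wrist_force: [0.2, 0.5, -0.2]
grip_width: 0.0686
clk 1.6 pos [ 0.4768 -0.1482  0.1916] xang 77.7 j [-0.45  0.24 -0.22  1.11  0.    1.34] F [ 0.2  0.5 -0.2] w 0.0686
tool d [36.2 19.4 21.6] zaxis [-7.e-04  3.e-04 -1.e+00]
az -87.3
```

```bash
python3 -m jog '[{"dx":36,"dy":19.4,"dz":0,"ax":0,"ay":0,"az":-7},{"dx":0,"dy":0,"dz":0,"ax":0,"ay":0,"az":-7},{"dx":0,"dy":0,"dz":0,"ax":0,"ay":0,"az":-7},{"dx":0,"dy":0,"dz":0,"ax":0,"ay":0,"az":-7},{"dx":0,"dy":0,"dz":0,"ax":0,"ay":0,"az":-7},{"dx":0,"dy":0,"dz":0,"ax":0,"ay":0,"az":-7},{"dx":0,"dy":0,"dz":0,"ax":0,"ay":0,"az":-7},{"dx":0,"dy":0,"dz":0,"ax":0,"ay":0,"az":-7}]'
python3 -m jog '[{"dx":0,"dy":0,"dz":10,"ax":0,"ay":0,"az":-7},{"dx":0,"dy":0,"dz":10,"ax":0,"ay":0,"az":-7},{"dx":0,"dy":0,"dz":0,"ax":0,"ay":0,"az":-7},{"dx":0,"dy":0,"dz":0,"ax":0,"ay":0,"az":-7},{"dx":0,"dy":0,"dz":0,"ax":0,"ay":0,"az":-3.3},{"dx":0,"dy":0,"dz":0,"ax":0,"ay":0,"az":0}]'
python3 d.py .5035 -.117 .106 165
python3 -c "
from h import *
for n in('top','side'): cv2.imwrite(f'pics/{n}1.png',robot.snapshot(n)[:,:,::-1])
crop('pics/side1.png','pics/side1c.png',250,120,200,150,4)
crop('pics/top1.png','pics/top1c.png',240,175,200,150,4)
"
```

```text
clock: 2.27
tcp_pos: [0.5036, -0.1175, 0.1916]
eef_rot: [-1.236, -2.887, 0.0]
wrist_force: [1.0, 0.0, 0.7]
grip_width: 0.0684
clock: 2.77
tcp_pos: [0.5036, -0.1175, 0.1715]
eef_rot: [-0.417, -3.113, -0.0]
wrist_force: [-0.7, -0.6, 0.6]
grip_width: 0.0686
clk 2.7667 pos [ 0.5036 -0.1175  0.1715] xang 164.8 j [-0.37  0.29 -0.21  1.07 -0.   -0.1 ] F [-0.7 -0.6  0.6] w 0.0686
tool d [ 0.1  0.4 65.5] zaxis [-8.e-04  3.e-04 -1.e+00]
az -0.2
```

View pics/side1c.png

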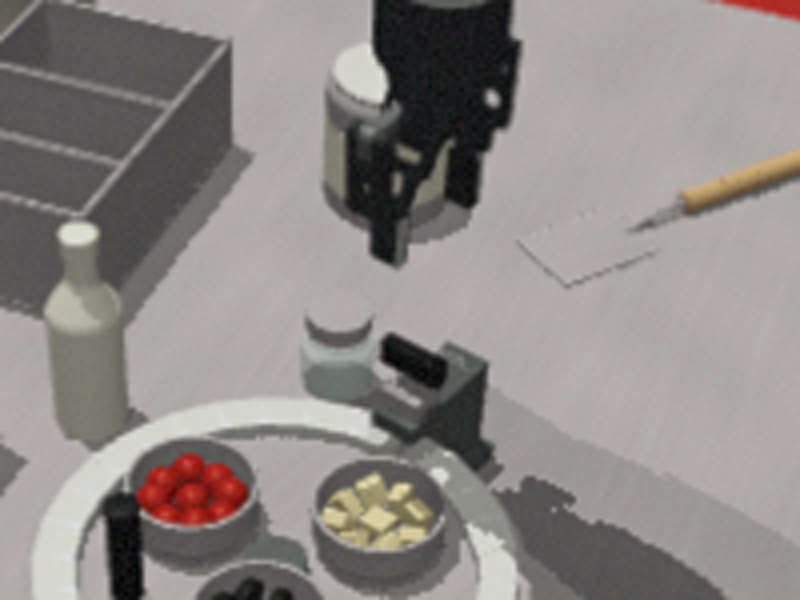

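View pics/top1c.png

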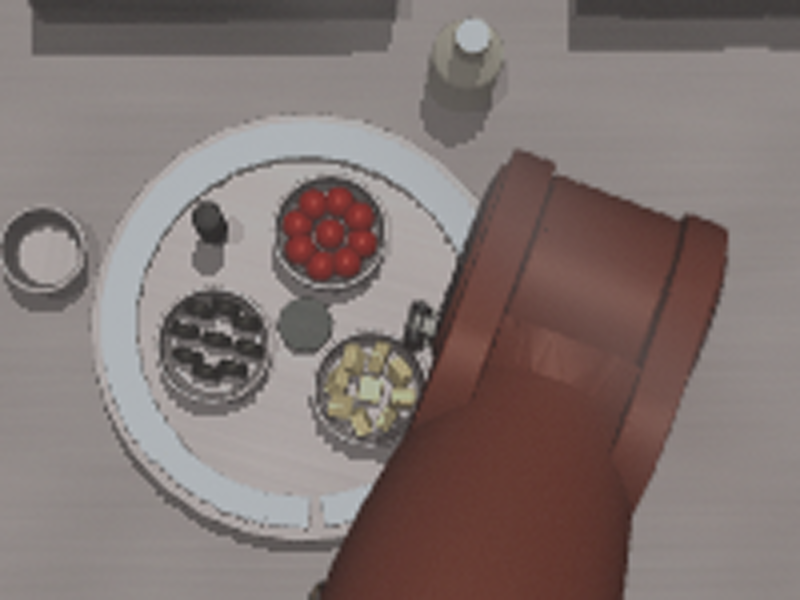

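```bash
python3 -m jog '[{"dx":0,"dy":0,"dz":16,"ax":0,"ay":0,"az":0},{"dx":0,"dy":0,"dz":16,"ax":0,"ay":0,"az":0},{"dx":0,"dy":0,"dz":15,"ax":0,"ay":0,"az":0},{"dx":0,"dy":0,"dz":12,"ax":0,"ay":0,"az":0},{"dx":0,"dy":0,"dz":6,"ax":0,"ay":0,"az":0},{"dx":0,"dy":0,"dz":0,"ax":0,"ay":0,"az":0}]' 50 40
python3 d.py .5035 -.117 .106 165
python3 -c "
from h import *
cv2.imwrite('pics/side2.png',robot.snapshot('side')[:,:,::-1])
crop('pics/side2.png','pics/side2c.png',290,140,130,100,6)
"
```

```text
clock: 3.37
tcp_pos: [0.5029, -0.1172, 0.1057]
eef_rot: [-0.423, -3.111, -0.001]
wrist_force: [0.9, -0.0, 0.5]
grip_width: 0.0426
clk 3.3667 pos [ 0.5029 -0.1172  0.1057] xang 164.5 j [-0.37  0.34 -0.32  0.91 -0.   -0.1 ] F [ 0.9 -0.   0.5] w 0.0426
tool d [-0.5  0.4 -0.3] zaxis [-2.2e-03  9.0e-04 -1.0e+00]
az -0.5
```

View pics/side2c.png

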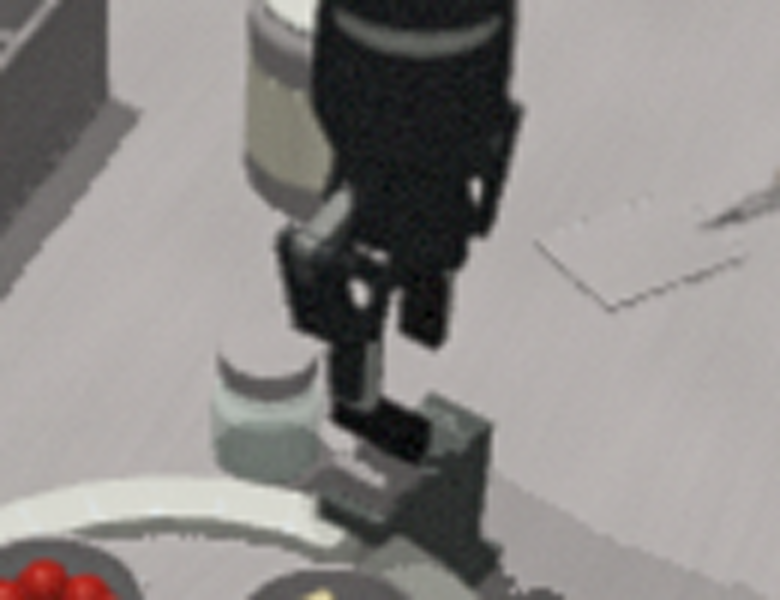

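```bash
python3 - <<'E'
from h import *
t=np.radians(75);j=np.array([np.cos(t),np.sin(t),0])
p=np.array([.5029,-.1172,0])
f=lambda q:((proj('side',q)[0]-[290,140])*6).round(0)
print('tee',f(p+[0,0,.12]),'tcp',f(p+[0,0,.106]))
for s in(.0213,-.0213):
  for z in(.106,.114,.125): print(s,z,f(p+s*j+[0,0,z]))
E
```

```text
tee [382. 418.] tcp [380. 444.]
0.0213 0.106 [350. 470.]
0.0213 0.114 [351. 455.]
0.0213 0.125 [353. 435.]
-0.0213 0.106 [408. 418.]
-0.0213 0.114 [410. 403.]
-0.0213 0.125 [412. 383.]
```

```bash
python3 -m jog '[{"dx":0,"dy":0,"dz":0,"ax":0,"ay":0,"az":0},{"dx":0,"dy":0,"dz":0,"ax":0,"ay":0,"az":0},{"dx":0,"dy":0,"dz":0,"ax":0,"ay":0,"az":0}]' 28 40
python3 -c "
from h import *
cv2.imwrite('pics/side3.png',robot.snapshot('side')[:,:,::-1])
crop('pics/side3.png','pics/side3c.png',290,140,130,100,6)
"
```

```text
clock: 3.67
tcp_pos: [0.5044, -0.1178, 0.1076]
eef_rot: [0.421, 3.112, -0.0]
wrist_force: [0.1, -0.4, 0.4]
grip_width: 0.0241
```

View pics/side3c.png

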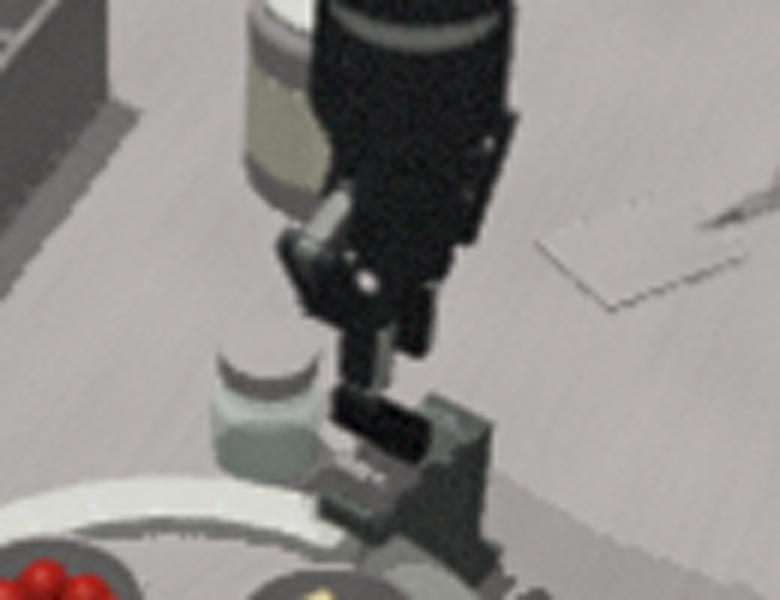

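```bash
python3 - <<'E'
from h import *
t=np.radians(75);j=np.array([np.cos(t),np.sin(t),0])
def hz(u,v,p):
    zs=np.linspace(.05,.3,251);q=np.c_[np.tile(p[:2],(251,1)),zs];e=np.linalg.norm(proj('side',q)-[u,v],axis=1);i=e.argmin();return zs[i].round(3),e[i].round(2)
p=np.array([.5036,-.1175,0])
print(hz(250+388/4,120+262/4,p+.036*j), 'tcp .1715')
print(hz(290+360/6,140+403/6,p+.023*j), 'tcp .1057')
print(hz(290+365/6,140+388/6,p+.014*j), 'tcp .1076')
print(hz(290+415/6,140+355/6,p-.014*j), 'far')
print(atz('side',290+365/6,140+388/6,.107), atz('top',0,0,.1))
E
sed -n 1,5p /dev/null; python3 d.py .5035 -.117 .106 165
```

```text
(np.float64(0.217), np.float64(0.06)) tcp .1715
(np.float64(0.143), np.float64(1.42)) tcp .1057
(np.float64(0.145), np.float64(0.08)) tcp .1076
(np.float64(0.145), np.float64(1.93)) far
[ 0.52064629 -0.14758611  0.107     ] [1.27266486 0.90991037 0.1       ]
clk 3.7167 pos [ 0.5043 -0.1178  0.1075] xang 164.6 j [-0.37  0.34 -0.32  0.91 -0.   -0.1 ] F [-0.5  0.3  0.1] w 0.024
tool d [1.  0.5 1.5] zaxis [ 1.1e-03 -4.0e-04 -1.0e+00]
az -0.4
```

```bash
python3 - <<'E'
from h import *
for z in(.18,.22,.26): print(z,atz('top',240+412/4,175+325/4,z).round(3))
cv2.imwrite('pics/top3.png',robot.snapshot('top')[:,:,::-1])
crop('pics/top3.png','pics/top3c.png',300,200,120,90,6)
crop('pics/side3.png','pics/side3d.png',300,60,130,170,3.5)
E
```

```text
0.18 [ 0.528 -0.06   0.18 ]
0.22 [ 0.525 -0.059  0.22 ]
0.26 [ 0.522 -0.058  0.26 ]
```

View pics/top3c.png

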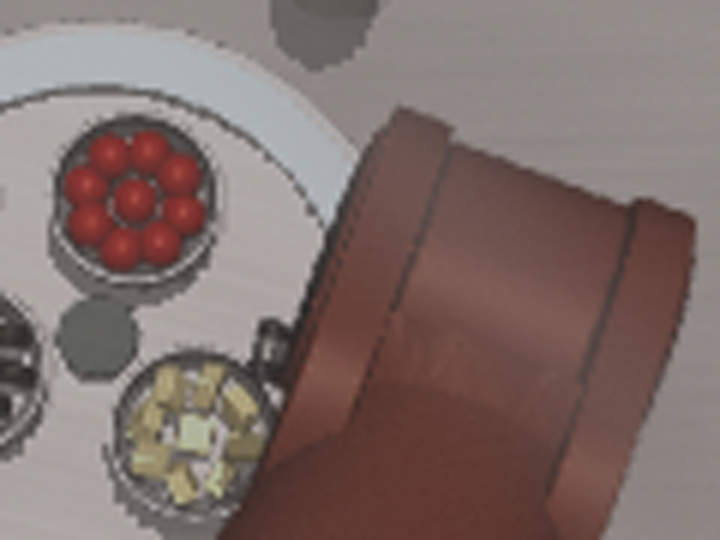

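View pics/side3d.png

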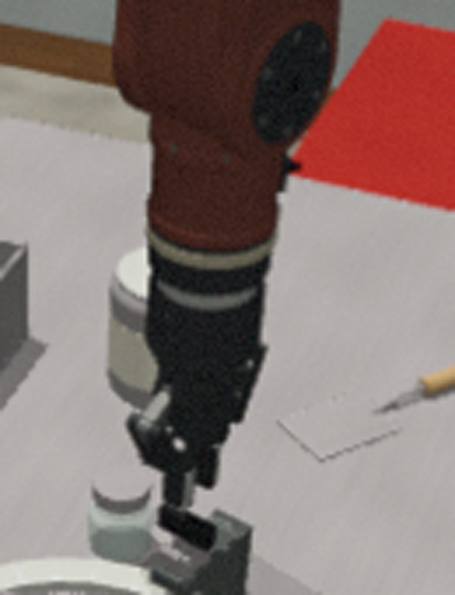

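```bash
python3 -m jog '[{"dx":0,"dy":0,"dz":0,"ax":0,"ay":0,"az":0},{"dx":0,"dy":0,"dz":0,"ax":0,"ay":0,"az":0},{"dx":0,"dy":0,"dz":0,"ax":0,"ay":0,"az":0},{"dx":0,"dy":0,"dz":0,"ax":0,"ay":0,"az":0},{"dx":0,"dy":0,"dz":0,"ax":0,"ay":0,"az":0}]' 0 30
python3 -c "
from h import *
cv2.imwrite('pics/side4.png',robot.snapshot('side')[:,:,::-1])
crop('pics/side4.png','pics/side4c.png',290,140,130,100,6)
"
```

```text
clock: 4.18
tcp_pos: [0.5039, -0.1176, 0.1069]
eef_rot: [0.421, 3.113, 0.0]
wrist_force: [-0.2, 0.1, -0.5]
grip_width: -0.0002
```

View pics/side4c.png

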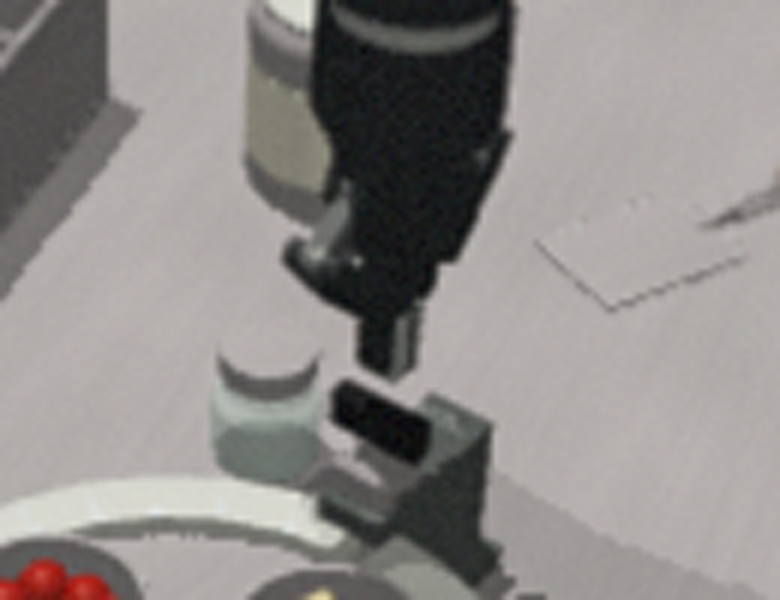

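```bash
python3 - <<'E'
from h import *
for u,v in((386,374),(390,376)):
  px=np.array([290+u/6,140+v/6])
  for z in(.107,.135,.140,.143,.147,.15): print(z,atz('side',*px,z).round(4))
E
```

```text
0.107 [ 0.5156 -0.16    0.107 ]
0.135 [ 0.5057 -0.1275  0.135 ]
0.14 [ 0.504  -0.1217  0.14  ]
0.143 [ 0.5029 -0.1183  0.143 ]
0.147 [ 0.5015 -0.1136  0.147 ]
0.15 [ 0.5005 -0.1101  0.15  ]
0.107 [ 0.5135 -0.1595  0.107 ]
0.135 [ 0.5038 -0.127   0.135 ]
0.14 [ 0.502  -0.1212  0.14  ]
0.143 [ 0.501  -0.1177  0.143 ]
0.147 [ 0.4996 -0.1131  0.147 ]
0.15 [ 0.4985 -0.1096  0.15  ]
```

```bash
python3 -m jog '[{"dx":0,"dy":0,"dz":-5,"ax":0,"ay":0,"az":0},{"dx":0,"dy":0,"dz":0,"ax":0,"ay":0,"az":0},{"dx":0,"dy":0,"dz":0,"ax":0,"ay":0,"az":0},{"dx":0,"dy":0,"dz":0,"ax":0,"ay":0,"az":0},{"dx":0,"dy":0,"dz":8,"ax":0,"ay":0,"az":0},{"dx":0,"dy":0,"dz":8,"ax":0,"ay":0,"az":0},{"dx":0,"dy":0,"dz":8,"ax":0,"ay":0,"az":0},{"dx":0,"dy":0,"dz":6,"ax":0,"ay":0,"az":0}]' 45 40
python3 -m jog '[{"dx":0,"dy":0,"dz":4,"ax":0,"ay":0,"az":0},{"dx":0,"dy":0,"dz":4,"ax":0,"ay":0,"az":0},{"dx":0,"dy":0,"dz":0,"ax":0,"ay":0,"az":0}]' 
python3 -c "
from h import *
cv2.imwrite('pics/side5.png',robot.snapshot('side')[:,:,::-1])
crop('pics/side5.png','pics/side5c.png',290,140,130,100,6)
"
```

```text
clock: 4.9
tcp_pos: [0.5031, -0.1173, 0.0804]
eef_rot: [-0.421, -3.112, -0.001]
wrist_force: [0.3, 1.0, 0.5]
grip_width: 0.0383
clock: 5.15
tcp_pos: [0.5033, -0.1174, 0.073]
eef_rot: [-0.421, -3.112, -0.0]
wrist_force: [0.9, -0.6, -0.2]
grip_width: 0.0384
```

View pics/side5c.png

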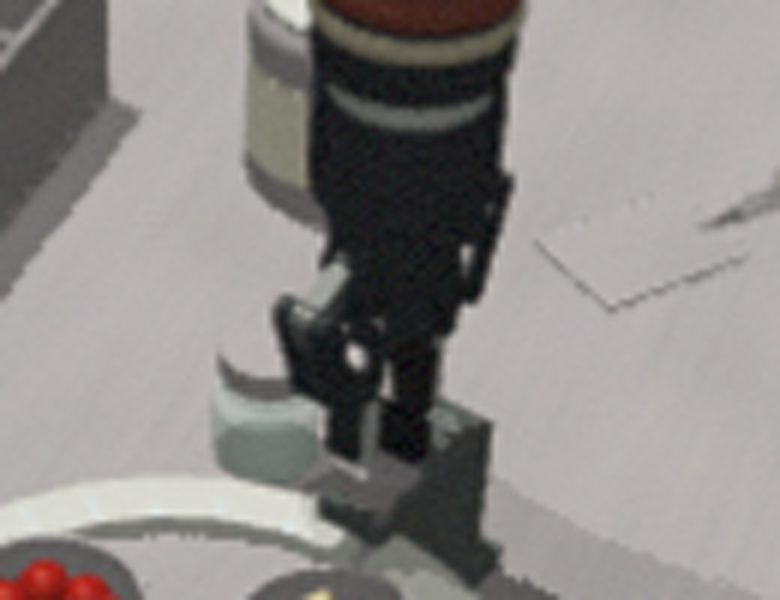

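```bash
python3 -m jog '[{"dx":0,"dy":0,"dz":0,"ax":0,"ay":0,"az":0},{"dx":0,"dy":0,"dz":0,"ax":0,"ay":0,"az":0},{"dx":0,"dy":0,"dz":0,"ax":0,"ay":0,"az":0},{"dx":0,"dy":0,"dz":0,"ax":0,"ay":0,"az":0},{"dx":0,"dy":0,"dz":0,"ax":0,"ay":0,"az":0}]' 0 60
python3 d.py .5035 -.117 .073 165
python3 -c "
from h import *
cv2.imwrite('pics/side6.png',robot.snapshot('side')[:,:,::-1])
crop('pics/side6.png','pics/side6c.png',290,140,130,100,6)
"
```

```text
clock: 5.62
tcp_pos: [0.5045, -0.1163, 0.0745]
eef_rot: [0.419, 3.112, 0.004]
wrist_force: [1.3, 7.5, 3.9]
grip_width: 0.0116
clk 5.6167 pos [ 0.5045 -0.1163  0.0745] xang 164.7 j [-0.37  0.37 -0.36  0.83  0.   -0.1 ] F [1.3 7.5 3.9] w 0.0116
tool d [ 0.8 -0.9  1.5] zaxis [ 0.0016  0.0022 -1.    ]
az -0.3
```

View pics/side6c.png

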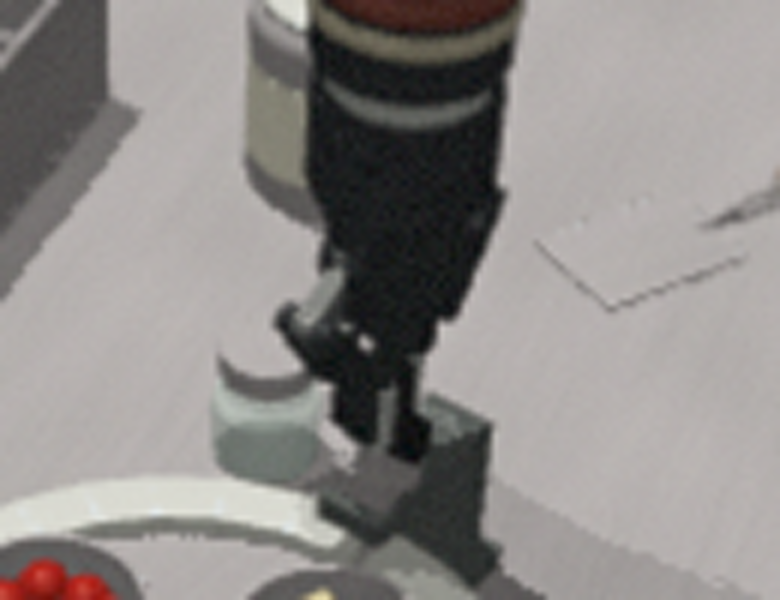

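```bash
python3 -m jog '[{"dx":0,"dy":1.5,"dz":-4,"ax":0,"ay":0,"az":0},{"dx":0,"dy":0,"dz":-4,"ax":0,"ay":0,"az":0},{"dx":0,"dy":0,"dz":-4,"ax":0,"ay":0,"az":0},{"dx":0,"dy":0,"dz":-4,"ax":0,"ay":0,"az":0},{"dx":0,"dy":0,"dz":0,"ax":0,"ay":0,"az":0}]' 0 80
python3 d.py .5035 -.117 .089 165
python3 -c "
from h import *
cv2.imwrite('pics/side7.png',robot.snapshot('side')[:,:,::-1])
crop('pics/side7.png','pics/side7c.png',290,140,130,100,6)
"
```

```text
clock: 6.08
tcp_pos: [0.5044, -0.116, 0.0904]
eef_rot: [0.421, 3.113, 0.0]
wrist_force: [3.4, 1.4, -9.9]
grip_width: 0.0111
clk 6.0833 pos [ 0.5044 -0.116   0.0904] xang 164.6 j [-0.37  0.36 -0.34  0.87  0.   -0.1 ] F [ 3.4  1.4 -9.9] w 0.0111
tool d [ 0.6 -1.2  1.4] zaxis [ 3.e-04  3.e-04 -1.e+00]
az -0.4
```

View pics/side7c.png

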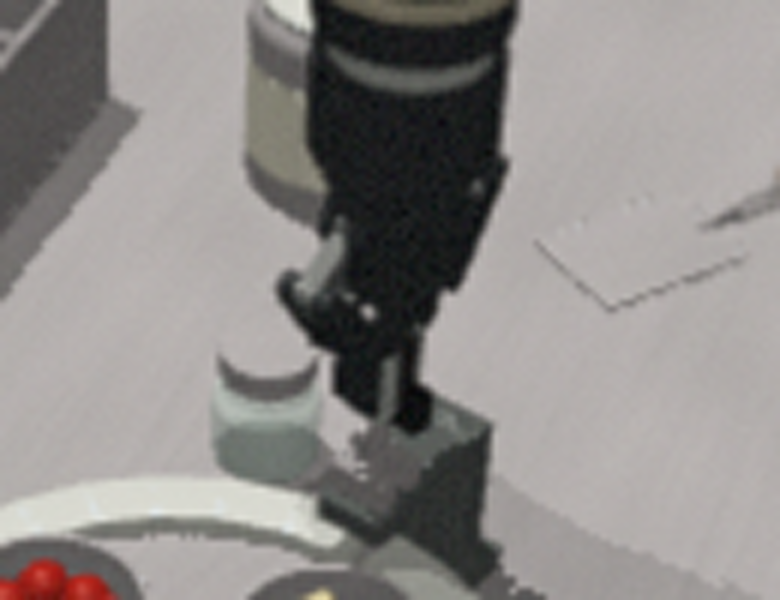

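```bash
python3 -m jog '[{"dx":0,"dy":0,"dz":0,"ax":0,"ay":0,"az":-5},{"dx":0,"dy":0,"dz":0,"ax":0,"ay":0,"az":-5},{"dx":0,"dy":0,"dz":0,"ax":0,"ay":0,"az":-5},{"dx":0,"dy":0,"dz":0,"ax":0,"ay":0,"az":-5},{"dx":0,"dy":0,"dz":0,"ax":0,"ay":0,"az":-5},{"dx":0,"dy":0,"dz":0,"ax":0,"ay":0,"az":-5}]'
python3 d.py .5044 -.116 .089 255
```

```text
clock: 6.63
tcp_pos: [0.5044, -0.116, 0.0897]
eef_rot: [-0.406, 3.115, 0.001]
wrist_force: [4.2, 2.2, -8.6]
grip_width: 0.0109
clk 6.6333 pos [ 0.5044 -0.116   0.0897] xang -165.1 j [-0.37  0.36 -0.34  0.87  0.   -0.63] F [ 4.2  2.2 -8.6] w 0.0109
tool d [ 0.  -0.   0.7] zaxis [ 2.e-04  5.e-04 -1.e+00]
az -60.1
```

```bash
python3 -m jog '[{"dx":0,"dy":0,"dz":0,"ax":0,"ay":0,"az":-7},{"dx":0,"dy":0,"dz":0,"ax":0,"ay":0,"az":-7},{"dx":0,"dy":0,"dz":0,"ax":0,"ay":0,"az":-7},{"dx":0,"dy":0,"dz":0,"ax":0,"ay":0,"az":-7},{"dx":0,"dy":0,"dz":0,"ax":0,"ay":0,"az":-7},{"dx":0,"dy":0,"dz":0,"ax":0,"ay":0,"az":-7},{"dx":0,"dy":0,"dz":0,"ax":0,"ay":0,"az":-7},{"dx":0,"dy":0,"dz":0,"ax":0,"ay":0,"az":-7}]'
python3 -m jog '[{"dx":0,"dy":0,"dz":0,"ax":0,"ay":0,"az":-4},{"dx":0,"dy":0,"dz":2,"ax":0,"ay":0,"az":0},{"dx":0,"dy":0,"dz":1.5,"ax":0,"ay":0,"az":0}]'
python3 d.py .5044 -.116 .089 255
python3 -c "
from h import *
cv2.imwrite('pics/side8.png',robot.snapshot('side')[:,:,::-1])
crop('pics/side8.png','pics/side8c.png',290,140,130,100,6)
"
```

```text
clock: 7.3
tcp_pos: [0.5044, -0.1158, 0.0897]
eef_rot: [-1.823, 2.558, 0.001]
wrist_force: [4.0, 2.5, -9.0]
grip_width: 0.0112
clock: 7.55
tcp_pos: [0.5045, -0.1159, 0.0869]
eef_rot: [-1.9, 2.501, -0.0]
wrist_force: [-4.3, 6.0, 21.4]
grip_width: 0.0107
clk 7.55 pos [ 0.5045 -0.1159  0.0869] xang -105.5 j [-0.37  0.36 -0.35  0.86  0.   -1.67] F [-4.3  6.  21.4] w 0.0107
tool d [ 0.1  0.1 -2.1] zaxis [ 7.e-04  4.e-04 -1.e+00]
az -0.5
```

View pics/side8c.png

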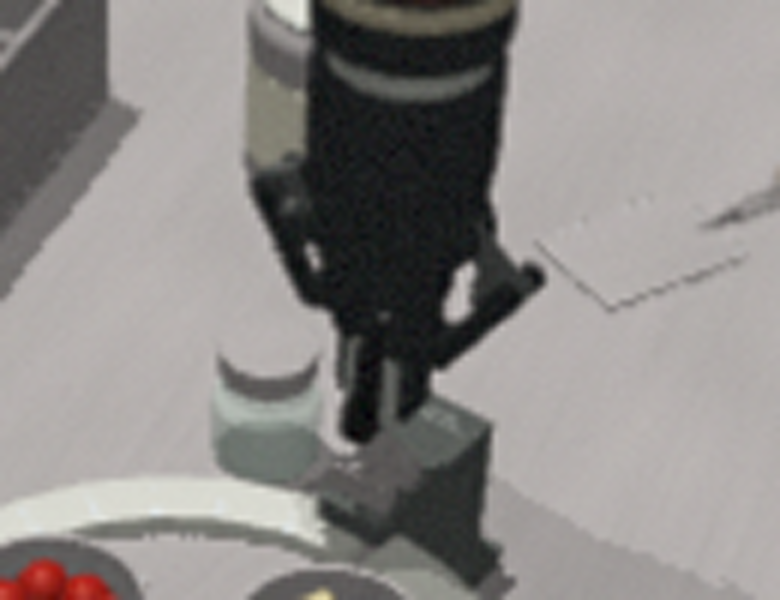

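```bash
python3 -m jog '[{"dx":0,"dy":0,"dz":-1.5,"ax":0,"ay":0,"az":0},{"dx":0,"dy":0,"dz":0,"ax":0,"ay":0,"az":0},{"dx":0,"dy":0,"dz":0,"ax":0,"ay":0,"az":0},{"dx":0,"dy":0,"dz":0,"ax":0,"ay":0,"az":0},{"dx":0,"dy":0,"dz":-10,"ax":0,"ay":0,"az":0},{"dx":0,"dy":0,"dz":-15,"ax":0,"ay":0,"az":0},{"dx":0,"dy":0,"dz":-15,"ax":0,"ay":0,"az":0},{"dx":0,"dy":0,"dz":-10,"ax":0,"ay":0,"az":0}]' 55 80
python3 -m jog '[{"dx":-35.9,"dy":-7.9,"dz":0,"ax":0,"ay":0,"az":0},{"dx":-35.9,"dy":-7.9,"dz":0,"ax":0,"ay":0,"az":0},{"dx":-35.9,"dy":-7.9,"dz":0,"ax":0,"ay":0,"az":0},{"dx":-35.9,"dy":-7.9,"dz":0,"ax":0,"ay":0,"az":0},{"dx":-35.9,"dy":-7.9,"dz":0,"ax":0,"ay":0,"az":0},{"dx":-35.9,"dy":-7.9,"dz":0,"ax":0,"ay":0,"az":0},{"dx":0,"dy":0,"dz":0,"ax":0,"ay":0,"az":0}]'
python3 d.py .6076 .0787 .057 255
python3 -c "
from h import *
for n in('top','side'): cv2.imwrite(f'pics/{n}9.png',robot.snapshot(n)[:,:,::-1])
crop('pics/side9.png','pics/side9c.png',240,120,180,140,4)
"
```

```text
clock: 8.27
tcp_pos: [0.5048, -0.1164, 0.1398]
eef_rot: [-1.903, 2.499, -0.002]
wrist_force: [0.6, 0.1, -0.2]
grip_width: 0.047
clock: 8.85
tcp_pos: [0.6095, 0.0843, 0.1382]
eef_rot: [-1.907, 2.493, 0.0]
wrist_force: [-0.4, -1.3, -0.5]
grip_width: 0.0474
clk 8.85 pos [0.6095 0.0843 0.1382] xang -105.2 j [ 0.02  0.49  0.01  1.09  0.   -1.29] F [-0.4 -1.3 -0.5] w 0.0474
tool d [ 6.1  0.5 81.1] zaxis [ 0.002   0.0018 -1.    ]
az -0.2
```

View pics/side9c.png

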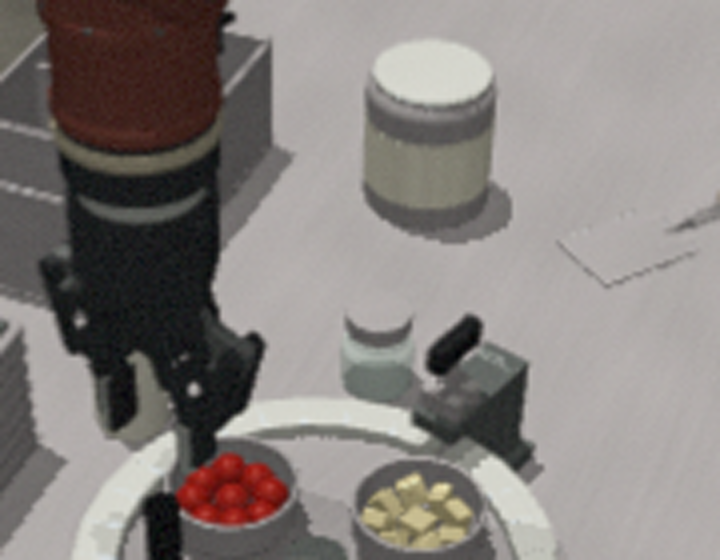

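View pics/top9.png

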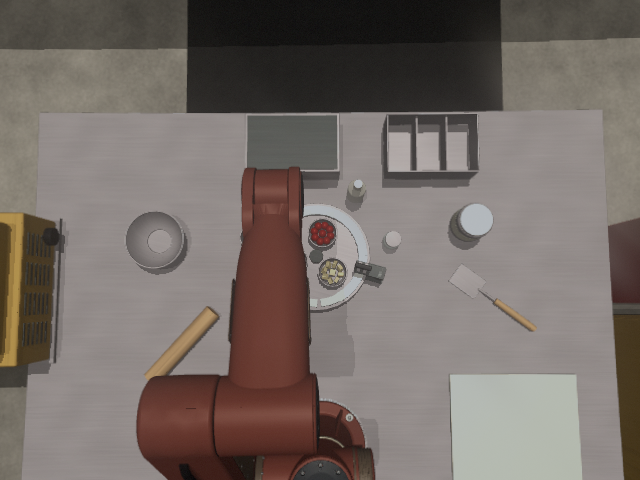

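```bash
python3 -m jog '[{"dx":5.5,"dy":0,"dz":12,"ax":0,"ay":0,"az":0},{"dx":0,"dy":0,"dz":14,"ax":0,"ay":0,"az":0},{"dx":0,"dy":0,"dz":14,"ax":0,"ay":0,"az":0},{"dx":0,"dy":0,"dz":6,"ax":0,"ay":0,"az":0},{"dx":0,"dy":0,"dz":0,"ax":0,"ay":0,"az":0}]'
python3 -c "
from h import *
cv2.imwrite('pics/side10.png',robot.snapshot('side')[:,:,::-1])
crop('pics/side10.png','pics/side10c.png',240,160,100,100,6)
"
python3 d.py .6076 .0787 .057 255
```

```text
clock: 9.37
tcp_pos: [0.6043, 0.0725, 0.0908]
eef_rot: [1.901, -2.499, -0.002]
wrist_force: [-0.5, -0.3, -0.2]
grip_width: 0.0473
clk 9.4167 pos [0.605  0.0727 0.0918] xang -105.5 j [-0.    0.52 -0.08  0.98 -0.   -1.3 ] F [ 0.1 -0.2 -0.1] w 0.0467
tool d [-6.5 -0.9 34.8] zaxis [-1.2e-03 -2.0e-04 -1.0e+00]
az -0.5
```

View pics/side10c.png

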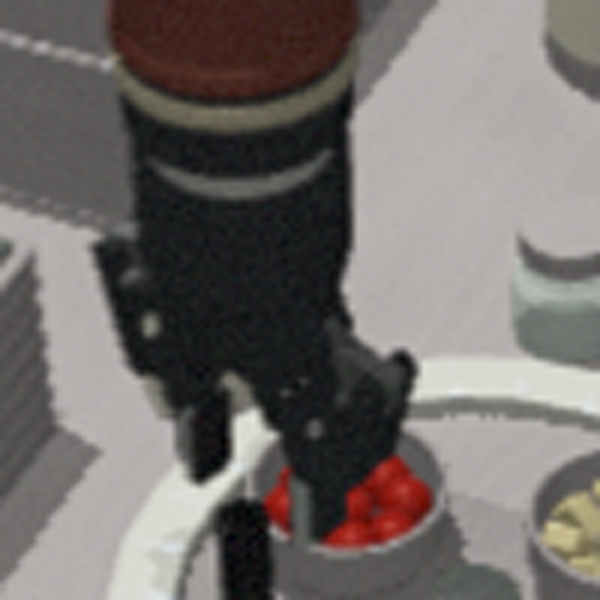

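```bash
python3 -m jog '[{"dx":-6.5,"dy":0,"dz":0,"ax":0,"ay":0,"az":0},{"dx":0,"dy":0,"dz":10,"ax":0,"ay":0,"az":0},{"dx":0,"dy":0,"dz":12,"ax":0,"ay":0,"az":0},{"dx":0,"dy":0,"dz":8,"ax":0,"ay":0,"az":0},{"dx":0,"dy":0,"dz":3,"ax":0,"ay":0,"az":0},{"dx":0,"dy":0,"dz":0,"ax":0,"ay":0,"az":0}]'
python3 d.py .6076 .0787 .057 255
python3 -m jog '[{"dx":0,"dy":0,"dz":0,"ax":0,"ay":0,"az":0},{"dx":0,"dy":0,"dz":0,"ax":0,"ay":0,"az":0},{"dx":0,"dy":0,"dz":0,"ax":0,"ay":0,"az":0},{"dx":0,"dy":0,"dz":0,"ax":0,"ay":0,"az":0}]' 0 30
python3 d.py .6076 .0787 .057 255
python3 -c "
from h import *
cv2.imwrite('pics/side11.png',robot.snapshot('side')[:,:,::-1])
crop('pics/side11.png','pics/side11c.png',240,160,100,100,6)
"
```

```text
clock: 9.92
tcp_pos: [0.6068, 0.08, 0.058]
eef_rot: [1.903, -2.498, -0.001]
wrist_force: [-0.1, -0.1, -0.4]
grip_width: 0.0469
clk 9.9167 pos [0.6068 0.08   0.058 ] xang -105.4 j [ 0.01  0.55 -0.11  0.91 -0.   -1.29] F [-0.1 -0.1 -0.4] w 0.0469
tool d [ 1.  -1.1  1. ] zaxis [-0.0014 -0.     -1.    ]
az -0.4
clock: 10.25
tcp_pos: [0.6086, 0.0801, 0.0597]
eef_rot: [-1.903, 2.497, -0.002]
wrist_force: [3.2, 0.6, 1.9]
grip_width: 0.0212
clk 10.25 pos [0.6086 0.0801 0.0597] xang -105.4 j [ 0.01  0.55 -0.11  0.91  0.   -1.29] F [3.2 0.6 1.9] w 0.0212
tool d [1.6 0.6 2.7] zaxis [ 2.3e-03  4.0e-04 -1.0e+00]
az -0.4
```

View pics/side11c.png

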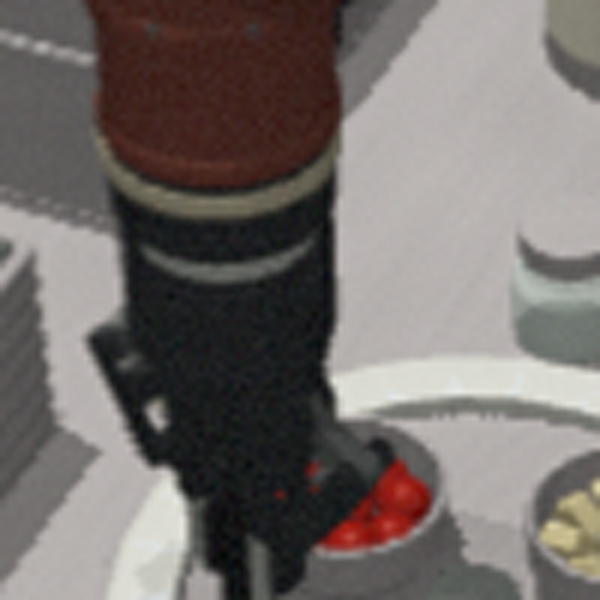

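```bash
cat > arc.py <<'E'
import sys,numpy as np
t0,step,n,r,al=map(float,sys.argv[1:])
al=np.radians(al);a=al-np.pi/2
for i in range(int(n)):
    p=[np.array([np.cos(q),np.sin(q)])*r for q in np.radians([t0+step*i,t0+step*(i+1)])];d=p[1]-p[0]
    print(i,np.round([d@[np.cos(al),np.sin(al)],d@[np.cos(a),np.sin(a)]],2), np.round(t0+step*(i+1),1))
E
python3 arc.py 44.1 3.6 8 95.5 -105.4
```

```text
0 [-2.88  5.26] 47.7
1 [-2.54  5.43] 51.3
2 [-2.2   5.58] 54.9
3 [-1.84  5.71] 58.5
4 [-1.48  5.81] 62.1
5 [-1.11  5.9 ] 65.7
6 [-0.74  5.95] 69.3
7 [-0.37  5.99] 72.9
```

```bash
python3 -m jog '[{"dx":-2.9,"dy":5.3,"dz":0,"ax":0,"ay":0,"az":0},{"dx":-2.5,"dy":5.4,"dz":0,"ax":0,"ay":0,"az":0},{"dx":-2.2,"dy":5.6,"dz":0,"ax":0,"ay":0,"az":0},{"dx":-1.8,"dy":5.7,"dz":0,"ax":0,"ay":0,"az":0}]'
python3 d.py .5889 .094 .057 255
```

```text
clock: 10.63
tcp_pos: [0.5924, 0.0961, 0.0598]
eef_rot: [-1.901, 2.493, -0.004]
wrist_force: [16.9, 9.2, -8.1]
grip_width: 0.0212
clk 10.6333 pos [0.5924 0.0961 0.0598] xang -105.4 j [ 0.04  0.52 -0.16  0.88  0.   -1.27] F [16.9  9.2 -8.1] w 0.0212
tool d [2.9 2.8 2.7] zaxis [ 0.0069  0.0022 -1.    ]
az -0.4
```

```bash
python3 -m jog '[{"dx":-3.4,"dy":3,"dz":0,"ax":0,"ay":0,"az":0},{"dx":-0.9,"dy":3.8,"dz":0,"ax":0,"ay":0,"az":0},{"dx":-0.7,"dy":3.8,"dz":0,"ax":0,"ay":0,"az":0},{"dx":-0.6,"dy":3.9,"dz":0,"ax":0,"ay":0,"az":0}]'
python3 d.py .5889 .094 .057 255
```

```text
clock: 10.97
tcp_pos: [0.5788, 0.105, 0.0597]
eef_rot: [-1.902, 2.494, -0.003]
wrist_force: [10.3, 2.6, -4.1]
grip_width: 0.0213
clk 10.9667 pos [0.5788 0.105  0.0597] xang -105.3 j [ 0.05  0.51 -0.19  0.87  0.   -1.25] F [10.3  2.6 -4.1] w 0.0213
tool d [  8.  -12.6   2.7] zaxis [ 0.005   0.0016 -1.    ]
az -0.3
```

```bash
python3 -m jog '[{"dx":0,"dy":0,"dz":0,"ax":0,"ay":0,"az":0},{"dx":0,"dy":0,"dz":0,"ax":0,"ay":0,"az":0},{"dx":0,"dy":0,"dz":0,"ax":0,"ay":0,"az":0},{"dx":0,"dy":0,"dz":-5,"ax":0,"ay":0,"az":0},{"dx":0,"dy":0,"dz":-15,"ax":0,"ay":0,"az":0},{"dx":0,"dy":0,"dz":-25,"ax":0,"ay":0,"az":0},{"dx":0,"dy":0,"dz":-25,"ax":0,"ay":0,"az":0},{"dx":0,"dy":0,"dz":-15,"ax":0,"ay":0,"az":0}]' 55 60
python3 -m jog '[{"dx":33.3,"dy":1.9,"dz":0,"ax":0,"ay":0,"az":0},{"dx":33.3,"dy":1.9,"dz":0,"ax":0,"ay":0,"az":0},{"dx":33.3,"dy":1.9,"dz":0,"ax":0,"ay":0,"az":0},{"dx":33.3,"dy":1.9,"dz":0,"ax":0,"ay":0,"az":0},{"dx":33.3,"dy":1.9,"dz":0,"ax":0,"ay":0,"az":0},{"dx":33.3,"dy":1.9,"dz":0,"ax":0,"ay":0,"az":0},{"dx":33.3,"dy":1.9,"dz":0,"ax":0,"ay":0,"az":0},{"dx":0,"dy":0,"dz":0,"ax":0,"ay":0,"az":0}]'
python3 -m jog '[{"dx":0,"dy":0,"dz":0,"ax":0,"ay":0,"az":0}]'
python3 d.py .5044 -.116 .086 255
python3 -c "
from h import *
cv2.imwrite('pics/side12.png',robot.snapshot('side')[:,:,::-1])
crop('pics/side12.png','pics/side12c.png',250,140,150,150,4)
"
```

```text
clock: 11.63
tcp_pos: [0.5769, 0.1039, 0.1467]
eef_rot: [-1.903, 2.498, -0.002]
wrist_force: [0.3, -0.4, 0.6]
grip_width: 0.0469
clock: 12.3
tcp_pos: [0.4999, -0.1219, 0.1443]
eef_rot: [1.897, -2.502, 0.002]
wrist_force: [0.5, -0.1, -0.1]
grip_width: 0.0471
clock: 12.38
tcp_pos: [0.5009, -0.1188, 0.1443]
eef_rot: [1.899, -2.502, 0.0]
wrist_force: [0.3, 0.1, -1.1]
grip_width: 0.0469
clk 12.3833 pos [ 0.5009 -0.1188  0.1443] xang -105.6 j [-0.37  0.3  -0.26  1.   -0.   -1.67] F [ 0.3  0.1 -1.1] w 0.0469
tool d [-3.6 -2.6 58.3] zaxis [-1.e-04 -1.e-04 -1.e+00]
az -0.6
```

View pics/side12c.png

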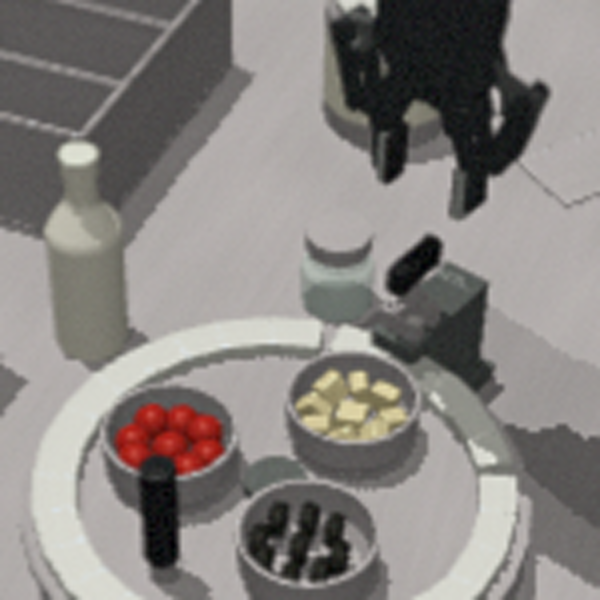

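```bash
python3 -m jog '[{"dx":-2,"dy":-1.5,"dz":0,"ax":0,"ay":0,"az":0},{"dx":0,"dy":0,"dz":8,"ax":0,"ay":0,"az":0},{"dx":0,"dy":0,"dz":12,"ax":0,"ay":0,"az":0},{"dx":0,"dy":0,"dz":15,"ax":0,"ay":0,"az":0},{"dx":0,"dy":0,"dz":12,"ax":0,"ay":0,"az":0},{"dx":0,"dy":0,"dz":8,"ax":0,"ay":0,"az":0},{"dx":0,"dy":0,"dz":0,"ax":0,"ay":0,"az":0}]'
python3 d.py .5044 -.116 .086 255
python3 -c "
from h import *
cv2.imwrite('pics/side13.png',robot.snapshot('side')[:,:,::-1])
crop('pics/side13.png','pics/side13c.png',290,140,130,100,6)
"
```

```text
clock: 13.02
tcp_pos: [0.5024, -0.1143, 0.087]
eef_rot: [1.905, -2.496, -0.004]
wrist_force: [-0.0, 0.4, 0.4]
grip_width: 0.0473
clk 13.0167 pos [ 0.5024 -0.1143  0.087 ] xang -105.3 j [-0.37  0.36 -0.35  0.87  0.   -1.67] F [-0.   0.4  0.4] w 0.0473
tool d [ 1.1 -2.4  1. ] zaxis [-0.0029  0.0012 -1.    ]
az -0.3
```

View pics/side13c.png

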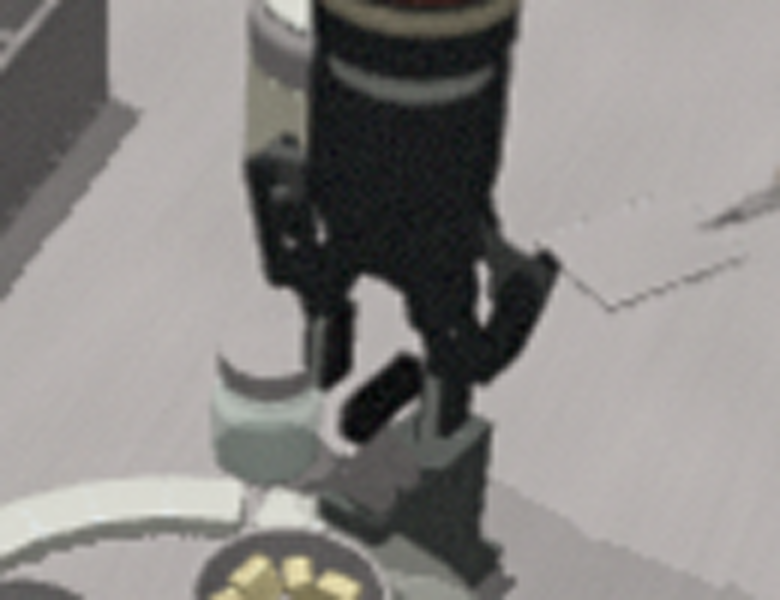

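```bash
python3 -m jog '[{"dx":0.5,"dy":-2,"dz":0,"ax":0,"ay":0,"az":0},{"dx":0,"dy":0,"dz":0,"ax":0,"ay":0,"az":0},{"dx":0,"dy":0,"dz":0,"ax":0,"ay":0,"az":0},{"dx":0,"dy":0,"dz":0,"ax":0,"ay":0,"az":0},{"dx":0,"dy":0,"dz":0,"ax":0,"ay":0,"az":0},{"dx":0,"dy":0,"dz":-1,"ax":0,"ay":0,"az":0}]' 0 80
python3 d.py .5044 -.116 .086 165
python3 -m jog '[{"dx":0,"dy":0,"dz":0,"ax":0,"ay":0,"az":5},{"dx":0,"dy":0,"dz":0,"ax":0,"ay":0,"az":7},{"dx":0,"dy":0,"dz":0,"ax":0,"ay":0,"az":7},{"dx":0,"dy":0,"dz":0,"ax":0,"ay":0,"az":7},{"dx":0,"dy":0,"dz":0,"ax":0,"ay":0,"az":7},{"dx":0,"dy":0,"dz":0,"ax":0,"ay":0,"az":7}]'
python3 d.py .5044 -.116 .086 165
```

```text
clock: 13.57
tcp_pos: [0.5045, -0.1163, 0.0901]
eef_rot: [1.903, -2.499, -0.002]
wrist_force: [-2.1, 1.1, -9.6]
grip_width: 0.0108
clk 13.5667 pos [ 0.5045 -0.1163  0.0901] xang -105.4 j [-0.37  0.36 -0.34  0.87  0.   -1.67] F [-2.1  1.1 -9.6] w 0.0108
tool d [-0.2  0.1  4.1] zaxis [-1.1e-03  5.0e-04 -1.0e+00]
az 89.6
clock: 14.07
tcp_pos: [0.5044, -0.1162, 0.0899]
eef_rot: [0.925, -3.001, -0.002]
wrist_force: [-3.2, 1.9, 0.3]
grip_width: 0.0104
clk 14.0667 pos [ 0.5044 -0.1162  0.0899] xang -145.7 j [-0.37  0.36 -0.34  0.87  0.   -0.97] F [-3.2  1.9  0.3] w 0.0104
tool d [-0.2  0.1  3.9] zaxis [-1.5e-03  7.0e-04 -1.0e+00]
az 49.3
```

```bash
python3 -m jog '[{"dx":0,"dy":0,"dz":0,"ax":0,"ay":0,"az":7},{"dx":0,"dy":0,"dz":0,"ax":0,"ay":0,"az":7},{"dx":0,"dy":0,"dz":0,"ax":0,"ay":0,"az":7},{"dx":0,"dy":0,"dz":0,"ax":0,"ay":0,"az":7},{"dx":0,"dy":0,"dz":0,"ax":0,"ay":0,"az":7},{"dx":0,"dy":0,"dz":0,"ax":0,"ay":0,"az":7},{"dx":0,"dy":0,"dz":0,"ax":0,"ay":0,"az":7},{"dx":0,"dy":0,"dz":0,"ax":0,"ay":0,"az":1}]'
python3 d.py .5044 -.116 .086 165
python3 -c "
from h import *
cv2.imwrite('pics/side14.png',robot.snapshot('side')[:,:,::-1])
crop('pics/side14.png','pics/side14c.png',290,140,130,100,6)
"
```

```text
clock: 14.73
tcp_pos: [0.5041, -0.1158, 0.0892]
eef_rot: [-0.429, -3.11, -0.002]
wrist_force: [-1.6, 2.2, -8.4]
grip_width: 0.0107
clk 14.7333 pos [ 0.5041 -0.1158  0.0892] xang 164.3 j [-0.37  0.36 -0.34  0.87  0.   -0.09] F [-1.6  2.2 -8.4] w 0.0107
tool d [-0.4 -0.1  3.2] zaxis [-0.0023  0.0015 -1.    ]
az -0.7
```

View pics/side14c.png

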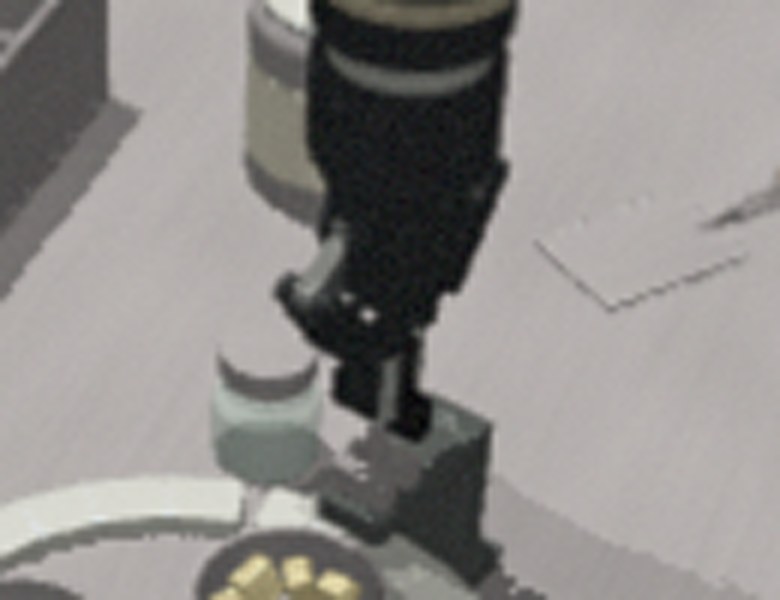

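```bash
python3 -m jog '[{"dx":0,"dy":0,"dz":2,"ax":0,"ay":0,"az":0},{"dx":0,"dy":0,"dz":2,"ax":0,"ay":0,"az":0},{"dx":0,"dy":0,"dz":0,"ax":0,"ay":0,"az":0}]'
python3 -m jog '[{"dx":0,"dy":0,"dz":0,"ax":0,"ay":0,"az":0},{"dx":0,"dy":0,"dz":0,"ax":0,"ay":0,"az":0},{"dx":0,"dy":0,"dz":0,"ax":0,"ay":0,"az":0},{"dx":0,"dy":0,"dz":-10,"ax":0,"ay":0,"az":0},{"dx":0,"dy":0,"dz":-15,"ax":0,"ay":0,"az":0},{"dx":0,"dy":0,"dz":-20,"ax":0,"ay":0,"az":0},{"dx":0,"dy":0,"dz":-15,"ax":0,"ay":0,"az":0},{"dx":0,"dy":0,"dz":0,"ax":0,"ay":0,"az":0}]' 55 80
python3 d.py .5769 .1039 .145 255
python3 -c "
from h import *
cv2.imwrite('pics/side15.png',robot.snapshot('side')[:,:,::-1])
crop('pics/side15.png','pics/side15c.png',240,160,150,150,4)
"
```

```text
clock: 15.03
tcp_pos: [0.5045, -0.1161, 0.0863]
eef_rot: [-0.414, -3.113, -0.001]
wrist_force: [-6.4, 4.6, 4.2]
grip_width: 0.0108
clock: 15.7
tcp_pos: [0.5077, -0.1176, 0.1498]
eef_rot: [0.419, 3.108, -0.002]
wrist_force: [0.9, -0.3, 0.3]
grip_width: 0.0471
clk 15.7 pos [ 0.5077 -0.1176  0.1498] xang 164.6 j [-0.37  0.31 -0.25  1.01 -0.   -0.1 ] F [ 0.9 -0.3  0.3] w 0.0471
tool d [ -8.1 232.    4.6] zaxis [ 0.0056 -0.0023 -1.    ]
az -90.4
```

View pics/side15c.png

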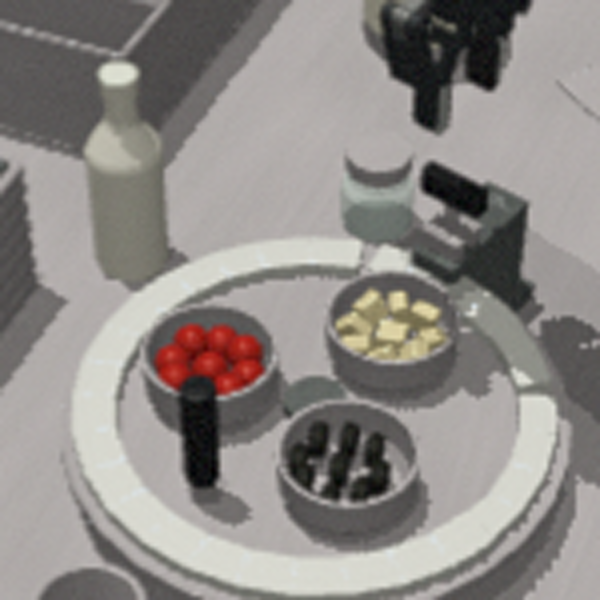

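```bash
python3 -c "
from h import *
print(atz('side',240+199/4,160+383/4,.132))"
python3 -m jog '[{"dx":-1.2,"dy":33,"dz":0,"ax":0,"ay":0,"az":0},{"dx":-1.2,"dy":33,"dz":0,"ax":0,"ay":0,"az":0},{"dx":-1.2,"dy":33,"dz":0,"ax":0,"ay":0,"az":0},{"dx":-1.2,"dy":33,"dz":0,"ax":0,"ay":0,"az":0},{"dx":-1.2,"dy":33,"dz":0,"ax":0,"ay":0,"az":0},{"dx":-1.2,"dy":33,"dz":0,"ax":0,"ay":0,"az":0},{"dx":-1.2,"dy":33,"dz":0,"ax":0,"ay":0,"az":-7}]'
python3 -m jog '[{"dx":0,"dy":0,"dz":0,"ax":0,"ay":0,"az":-7},{"dx":0,"dy":0,"dz":0,"ax":0,"ay":0,"az":-7},{"dx":0,"dy":0,"dz":0,"ax":0,"ay":0,"az":-7},{"dx":0,"dy":0,"dz":0,"ax":0,"ay":0,"az":-7},{"dx":0,"dy":0,"dz":0,"ax":0,"ay":0,"az":-7},{"dx":0,"dy":0,"dz":0,"ax":0,"ay":0,"az":-7},{"dx":0,"dy":0,"dz":0,"ax":0,"ay":0,"az":-7},{"dx":0,"dy":0,"dz":0,"ax":0,"ay":0,"az":-7}]'
python3 -m jog '[{"dx":0,"dy":0,"dz":0,"ax":0,"ay":0,"az":-7},{"dx":0,"dy":0,"dz":0,"ax":0,"ay":0,"az":-7},{"dx":0,"dy":0,"dz":0,"ax":0,"ay":0,"az":-7},{"dx":0,"dy":0,"dz":0,"ax":0,"ay":0,"az":-7},{"dx":0,"dy":0,"dz":0,"ax":0,"ay":0,"az":-7},{"dx":0,"dy":0,"dz":0,"ax":0,"ay":0,"az":-7},{"dx":0,"dy":0,"dz":0,"ax":0,"ay":0,"az":0}]'
python3 d.py .578 .1043 .058 270
```

```text
[0.57541062 0.10027715 0.132     ]
clock: 16.33
tcp_pos: [0.5748, 0.1054, 0.1454]
eef_rot: [-0.232, -3.133, 0.0]
wrist_force: [1.3, -0.8, -0.1]
grip_width: 0.047
clock: 17.0
tcp_pos: [0.5745, 0.1038, 0.1453]
eef_rot: [1.277, -2.87, -0.0]
wrist_force: [-0.2, 0.2, -0.5]
grip_width: 0.0469
clock: 17.58
tcp_pos: [0.5744, 0.1038, 0.1453]
eef_rot: [2.22, -2.222, -0.001]
wrist_force: [0.7, 0.5, 0.1]
grip_width: 0.047
clk 17.5833 pos [0.5744 0.1038 0.1453] xang -90.1 j [ 0.05  0.43 -0.07  1.07 -0.   -1.52] F [0.7 0.5 0.1] w 0.047
tool d [-0.6 -3.6 87.3] zaxis [-8.e-04 -2.e-04 -1.e+00]
az -0.1
```

```bash
python3 -m jog '[{"dx":0,"dy":-2.5,"dz":10,"ax":0,"ay":0,"az":0},{"dx":0,"dy":0,"dz":18,"ax":0,"ay":0,"az":0},{"dx":0,"dy":0,"dz":20,"ax":0,"ay":0,"az":0},{"dx":0,"dy":0,"dz":18,"ax":0,"ay":0,"az":0},{"dx":0,"dy":0,"dz":14,"ax":0,"ay":0,"az":0},{"dx":0,"dy":0,"dz":6,"ax":0,"ay":0,"az":0},{"dx":0,"dy":0,"dz":0,"ax":0,"ay":0,"az":0}]'
python3 -m jog '[{"dx":0,"dy":0,"dz":0,"ax":0,"ay":0,"az":0},{"dx":0,"dy":0,"dz":0,"ax":0,"ay":0,"az":0},{"dx":0,"dy":0,"dz":0,"ax":0,"ay":0,"az":0},{"dx":0,"dy":0,"dz":0,"ax":0,"ay":0,"az":0}]' 0 30
python3 d.py .578 .1043 .058 270
for a in 1; do python3 arc.py 68 2.2 8 96 -90; python3 arc.py 85.6 2.2 24 96 -90; done
python3 -c "
from h import *
cv2.imwrite('pics/side16.png',robot.snapshot('side')[:,:,::-1])
crop('pics/side16.png','pics/side16c.png',240,160,150,150,4)
"
```

```text
clock: 18.17
tcp_pos: [0.5759, 0.1037, 0.0579]
eef_rot: [2.209, -2.23, -0.003]
wrist_force: [0.4, 0.2, -0.7]
grip_width: 0.0472
clock: 18.5
tcp_pos: [0.5774, 0.1036, 0.0607]
eef_rot: [-2.213, 2.23, -0.001]
wrist_force: [-2.8, -2.5, 4.1]
grip_width: 0.0208
clk 18.5 pos [0.5774 0.1036 0.0607] xang -90.4 j [ 0.05  0.51 -0.19  0.88 -0.   -1.51] F [-2.8 -2.5  4.1] w 0.0208
tool d [-0.7 -0.6  2.7] zaxis [ 6.e-04 -4.e-04 -1.e+00]
az -0.4
0 [-1.31  3.44] 70.2
1 [-1.18  3.49] 72.4
2 [-1.05  3.53] 74.6
3 [-0.91  3.57] 76.8
4 [-0.77  3.6 ] 79.0
5 [-0.63  3.63] 81.2
6 [-0.49  3.65] 83.4
7 [-0.35  3.67] 85.6
0 [-0.21  3.68] 87.8
1 [-0.07  3.69] 90.0
2 [0.07 3.69] 92.2
3 [0.21 3.68] 94.4
4 [0.35 3.67] 96.6
5 [0.49 3.65] 98.8
6 [0.63 3.63] 101.0
7 [0.77 3.6 ] 103.2
8 [0.91 3.57] 105.4
9 [1.05 3.53] 107.6
10 [1.18 3.49] 109.8
11 [1.31 3.44] 112.0
12 [1.45 3.39] 114.2
13 [1.58 3.33] 116.4
14 [1.7  3.27] 118.6
15 [1.83 3.2 ] 120.8
16 [1.95 3.13] 123.0
17 [2.07 3.05] 125.2
18 [2.18 2.97] 127.4
19 [2.29 2.88] 129.6
20 [2.4  2.79] 131.8
21 [2.51 2.7 ] 134.0
22 [2.61 2.6 ] 136.2
23 [2.71 2.5 ] 138.4
```

View pics/side16c.png

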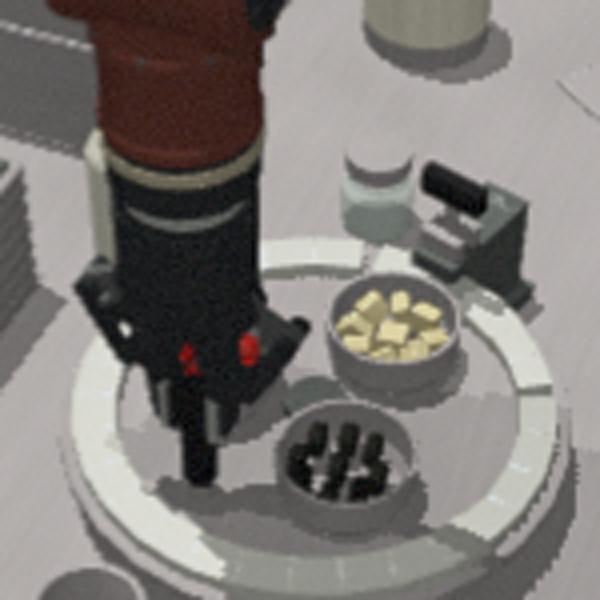

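```bash
python3 -m jog '[{"dx":-1.3,"dy":3.4,"dz":0,"ax":0,"ay":0,"az":0},{"dx":-1.2,"dy":3.5,"dz":0,"ax":0,"ay":0,"az":0},{"dx":-1.1,"dy":3.5,"dz":0,"ax":0,"ay":0,"az":0},{"dx":-0.9,"dy":3.6,"dz":0,"ax":0,"ay":0,"az":0},{"dx":-0.8,"dy":3.6,"dz":0,"ax":0,"ay":0,"az":0}]'
python3 d.py .578 .1043 .058 270
```

```text
clock: 18.97
tcp_pos: [0.5642, 0.1095, 0.0608]
eef_rot: [-2.209, 2.225, -0.008]
wrist_force: [15.6, -0.3, -10.4]
grip_width: 0.0209
clk 18.9667 pos [0.5642 0.1095 0.0608] xang -90.4 j [ 0.06  0.48 -0.23  0.85  0.   -1.5 ] F [ 15.6  -0.3 -10.4] w 0.0209
tool d [  5.1 -13.8   2.9] zaxis [ 8.3e-03  6.0e-04 -1.0e+00]
az -0.4
```

```bash
python3 -m jog '[{"dx":-0.6,"dy":3,"dz":0,"ax":0,"ay":0,"az":0},{"dx":-0.5,"dy":3,"dz":0,"ax":0,"ay":0,"az":0},{"dx":-0.4,"dy":3,"dz":0,"ax":0,"ay":0,"az":0},{"dx":-0.4,"dy":3,"dz":0,"ax":0,"ay":0,"az":0},{"dx":-0.3,"dy":3,"dz":0,"ax":0,"ay":0,"az":0},{"dx":-0.2,"dy":3,"dz":0,"ax":0,"ay":0,"az":0}]'
python3 d.py .578 .1043 .058 270
```

```text
clock: 19.47
tcp_pos: [0.5465, 0.1142, 0.0608]
eef_rot: [-2.209, 2.221, -0.004]
wrist_force: [16.2, 9.5, -11.2]
grip_width: 0.0211
clk 19.4667 pos [0.5465 0.1142 0.0608] xang -90.3 j [ 0.07  0.45 -0.28  0.83  0.   -1.49] F [ 16.2   9.5 -11.2] w 0.0211
tool d [  9.7 -31.6   3. ] zaxis [ 0.0086  0.0046 -1.    ]
az -0.3
```

```bash
python3 - <<'E'
import numpy as np
from scipy.optimize import least_squares as L
P=np.array([[.6086,.0801],[.5924,.0961],[.5788,.105],[.5774,.1036],[.5642,.1095],[.5465,.1142]])
r=L(lambda c:np.hypot(*(P-c).T)-.095,[.539,.013]);c=r.x
print(c,r.fun*1e3,np.degrees(np.arctan2(*(P-c).T[::-1])))
E
python3 arc.py 85 2 20 95 -90
```

```text
[0.5355724  0.01945438] [-0.07412232  0.41450491  0.84716463 -1.03173973 -0.51320982  0.37371322] [39.70786494 53.44553667 63.19178217 63.56867567 72.3633253  83.42079046]
0 [-0.23  3.31] 87.0
1 [-0.12  3.31] 89.0
2 [-0.    3.32] 91.0
3 [0.12 3.31] 93.0
4 [0.23 3.31] 95.0
5 [0.35 3.3 ] 97.0
6 [0.46 3.28] 99.0
7 [0.58 3.27] 101.0
8 [0.69 3.24] 103.0
9 [0.8  3.22] 105.0
10 [0.91 3.19] 107.0
11 [1.02 3.15] 109.0
12 [1.13 3.12] 111.0
13 [1.24 3.07] 113.0
14 [1.35 3.03] 115.0
15 [1.45 2.98] 117.0
16 [1.56 2.93] 119.0
17 [1.66 2.87] 121.0
18 [1.76 2.81] 123.0
19 [1.85 2.75] 125.0
```

```bash
python3 -m jog '[{"dx":-0.9,"dy":3,"dz":0,"ax":0,"ay":0,"az":0},{"dx":-0.6,"dy":3,"dz":0,"ax":0,"ay":0,"az":0},{"dx":-0.2,"dy":3,"dz":0,"ax":0,"ay":0,"az":0},{"dx":0,"dy":3,"dz":0,"ax":0,"ay":0,"az":0},{"dx":0.1,"dy":3,"dz":0,"ax":0,"ay":0,"az":0}]'
python3 d.py .578 .1043 .058 270
python3 -m jog '[{"dx":0.2,"dy":3,"dz":0,"ax":0,"ay":0,"az":0},{"dx":0.3,"dy":3,"dz":0,"ax":0,"ay":0,"az":0},{"dx":0.4,"dy":3,"dz":0,"ax":0,"ay":0,"az":0}]'
python3 d.py .578 .1043 .058 270
```

```text
clock: 19.88
tcp_pos: [0.531, 0.1155, 0.0608]
eef_rot: [-2.209, 2.222, -0.004]
wrist_force: [14.2, 6.7, -10.7]
grip_width: 0.0209
clk 19.8833 pos [0.531  0.1155 0.0608] xang -90.3 j [ 0.08  0.43 -0.32  0.81  0.   -1.49] F [ 14.2   6.7 -10.7] w 0.0209
tool d [ 11.  -47.    3.1] zaxis [ 0.0078  0.0038 -1.    ]
az -0.3
clock: 20.13
tcp_pos: [0.5218, 0.1151, 0.0607]
eef_rot: [-2.209, 2.221, -0.003]
wrist_force: [13.7, 8.7, -7.4]
grip_width: 0.021
clk 20.1333 pos [0.5218 0.1151 0.0607] xang -90.3 j [ 0.08  0.41 -0.35  0.81  0.   -1.49] F [13.7  8.7 -7.4] w 0.021
tool d [ 10.5 -56.3   3.1] zaxis [ 0.0075  0.0047 -1.    ]
az -0.3
```

```bash
python3 -m jog '[{"dx":0,"dy":2.5,"dz":0,"ax":0,"ay":0,"az":0},{"dx":0.2,"dy":2.5,"dz":0,"ax":0,"ay":0,"az":0},{"dx":0.5,"dy":2.5,"dz":0,"ax":0,"ay":0,"az":0}]'
python3 -c "
from station import robot;s=robot.read_state();print(s['tcp_pos'],s['wrist_force'])"
python3 -m jog '[{"dx":0.6,"dy":2.5,"dz":0,"ax":0,"ay":0,"az":0},{"dx":0.6,"dy":2.5,"dz":0,"ax":0,"ay":0,"az":0}]'
```

```text
clock: 20.38
tcp_pos: [0.5143, 0.1141, 0.0608]
eef_rot: [-2.21, 2.222, -0.004]
wrist_force: [11.6, 8.0, -10.5]
grip_width: 0.0209
[0.51431729 0.11407463 0.060776  ] [ 11.57053964   8.01950252 -10.52581106]
clock: 20.55
tcp_pos: [0.5092, 0.113, 0.0607]
eef_rot: [-2.21, 2.222, -0.004]
wrist_force: [11.8, 6.9, -9.8]
grip_width: 0.0208
```

```bash
python3 -m jog '[{"dx":0.7,"dy":2.5,"dz":0,"ax":0,"ay":0,"az":0},{"dx":0.8,"dy":2.5,"dz":0,"ax":0,"ay":0,"az":0}]'
```

```text
clock: 20.72
tcp_pos: [0.5035, 0.1115, 0.0607]
eef_rot: [-2.21, 2.222, -0.003]
wrist_force: [4.3, 9.5, -3.6]
grip_width: 0.0209
```

```bash
python3 -m jog '[{"dx":0.9,"dy":2.2,"dz":0,"ax":0,"ay":0,"az":0},{"dx":1,"dy":2.2,"dz":0,"ax":0,"ay":0,"az":0}]'
```

```text
clock: 20.88
tcp_pos: [0.5, 0.1102, 0.0608]
eef_rot: [-2.209, 2.22, -0.003]
wrist_force: [19.4, 16.4, -14.6]
grip_width: 0.0209
```

```bash
python3 -m jog '[{"dx":0.5,"dy":1,"dz":0,"ax":0,"ay":0,"az":0},{"dx":0,"dy":0,"dz":0,"ax":0,"ay":0,"az":0}]'
python3 -c "
from h import *
cv2.imwrite('pics/side17.png',robot.snapshot('side')[:,:,::-1])
crop('pics/side17.png','pics/side17c.png',240,160,150,150,4)
"
```

```text
clock: 21.05
tcp_pos: [0.5001, 0.1104, 0.0609]
eef_rot: [-2.208, 2.219, -0.003]
wrist_force: [16.6, 15.6, -14.9]
grip_width: 0.0204
```

View pics/side17c.png

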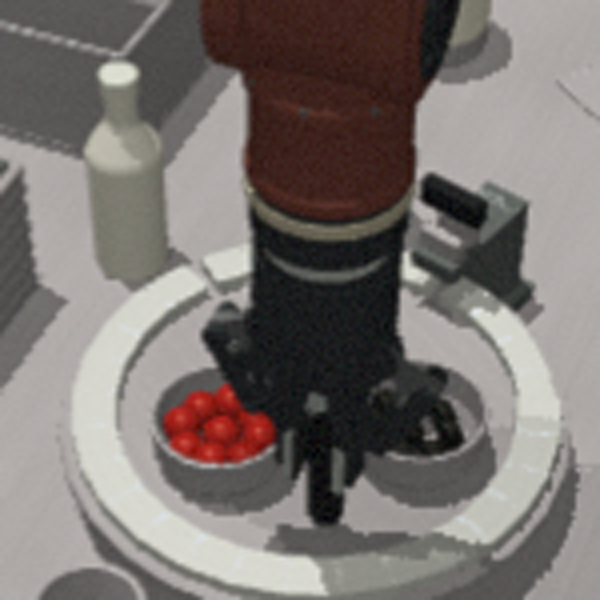

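```bash
python3 -m jog '[{"dx":-1,"dy":-1.5,"dz":0,"ax":0,"ay":0,"az":0},{"dx":-1,"dy":-1.5,"dz":0,"ax":0,"ay":0,"az":0},{"dx":0,"dy":-1,"dz":0,"ax":0,"ay":0,"az":0}]'
python3 -m jog '[{"dx":-0.7,"dy":-2,"dz":0,"ax":0,"ay":0,"az":0},{"dx":-0.7,"dy":-2,"dz":0,"ax":0,"ay":0,"az":0},{"dx":0,"dy":0,"dz":0,"ax":0,"ay":0,"az":0}]'
```

```text
clock: 21.35
tcp_pos: [0.5002, 0.1104, 0.0607]
eef_rot: [-2.212, 2.226, -0.0]
wrist_force: [-1.3, 6.6, 6.0]
grip_width: 0.0209
clock: 21.6
tcp_pos: [0.5015, 0.111, 0.0606]
eef_rot: [2.214, -2.229, -0.003]
wrist_force: [-8.8, 3.1, 11.0]
grip_width: 0.0208
```

```bash
python3 -m jog '[{"dx":0.5,"dy":2,"dz":0,"ax":0,"ay":0,"az":0},{"dx":0,"dy":0,"dz":0,"ax":0,"ay":0,"az":0},{"dx":0,"dy":0,"dz":0,"ax":0,"ay":0,"az":0},{"dx":0,"dy":0,"dz":0,"ax":0,"ay":0,"az":0},{"dx":0,"dy":0,"dz":-10,"ax":0,"ay":0,"az":0},{"dx":0,"dy":0,"dz":-25,"ax":0,"ay":0,"az":0},{"dx":0,"dy":0,"dz":-30,"ax":0,"ay":0,"az":0},{"dx":0,"dy":0,"dz":-30,"ax":0,"ay":0,"az":0}]' 55 60
python3 -m jog '[{"dx":-20,"dy":25,"dz":-20,"ax":0,"ay":0,"az":0},{"dx":-20,"dy":25,"dz":-20,"ax":0,"ay":0,"az":0},{"dx":-20,"dy":25,"dz":-20,"ax":0,"ay":0,"az":0},{"dx":-20,"dy":25,"dz":0,"ax":0,"ay":0,"az":0},{"dx":0,"dy":0,"dz":0,"ax":0,"ay":0,"az":0},{"dx":0,"dy":0,"dz":0,"ax":0,"ay":0,"az":0}]'
python3 -c "
from h import *
for n in('top','side'): cv2.imwrite(f'pics/{n}18.png',robot.snapshot(n)[:,:,::-1])
crop('pics/side18.png','pics/side18c.png',240,160,150,150,4)
crop('pics/side0.png','pics/side0c.png',240,160,150,150,4)
s=robot.read_state();print(s['wrist_force'],s['dq'])
"
```

```text
clock: 22.27
tcp_pos: [0.5002, 0.1098, 0.1564]
eef_rot: [2.213, -2.229, -0.001]
wrist_force: [1.2, 0.5, 0.1]
grip_width: 0.0466
clock: 22.77
tcp_pos: [0.4007, 0.1914, 0.2161]
eef_rot: [-2.215, 2.225, -0.001]
wrist_force: [-0.3, 0.5, -0.6]
grip_width: 0.0471
[-0.55289681 -0.41640509 -0.38418397] [-1.69228305e-02  1.70918764e-02  2.08637530e-03 -2.50593142e-03
  3.01280912e-05  5.13842533e-04]
```

View pics/side18c.png

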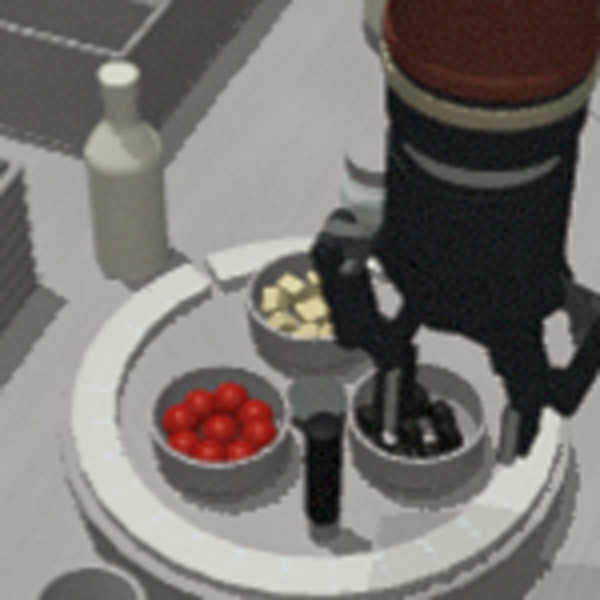

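View pics/side0c.png

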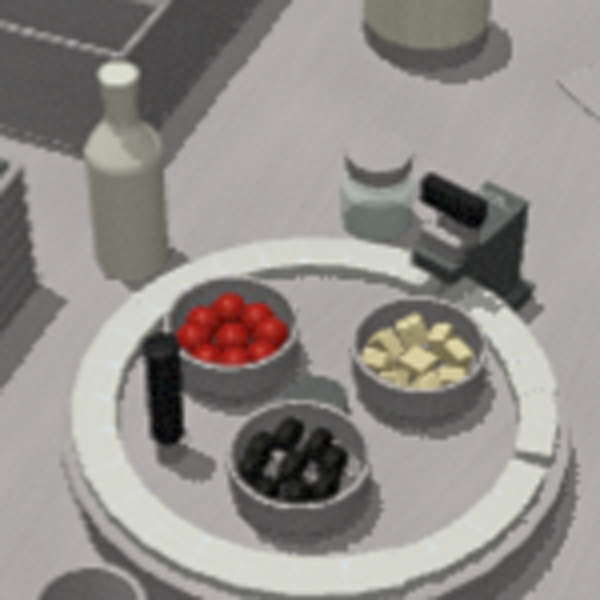

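View pics/top18.png

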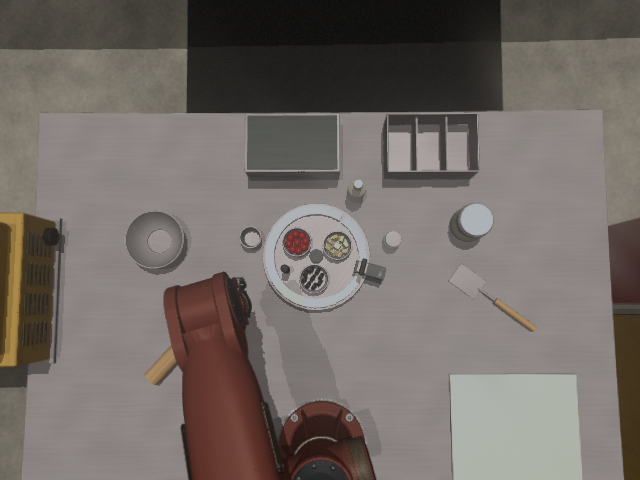

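```bash
python3 -c "
from h import *
h=atz('top',285,269.5,.132)-np.array([.539,.013,0]);print(np.hypot(*h[:2]),np.arctan2(h[1],h[0])-np.radians(43.8))
print(robot.sign_off(), robot.read_state()['clock'])"
```

```text
0.09419300054465889 1.2753545137224873
the job is handed in; nothing more can be done
the job is handed in; nothing more can be done
```

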